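Make up two sampling kits from the counter stock

TASK

Make up two sampling kits. In the orange tray lay the blue marker flat in the long trough, stand the loose red-capped vial in the small cell and the blue-capped plastic bottle in the large cell; in the green tray lay the steel spatula flat in the long trough and stand the loose white-capped vial in the small cell. Leave the red marker, the conical flask and the packed block of other vials where they are.

Things in the scene. Friction and masses are not known exactly. Their poses are not given: they have to be found in the camera images.
- orange_tray: fixed flat orange plastic tray, 148 (x) by 206 (y) by 13 mm high. Origin: centre of underside, z up. Inner floor at z 3 mm; 3 mm walls and dividers rise 10 mm above it. Long trough: x -71 to -3, y -100 to +100 mm (centre x -37, y 0). Small cell: x 0 to +71, y +26 to +100 (centre +35.5, +63). Large cell: x 0 to +71, y -100 to +23 (centre +35.5, -38.5)
- green_tray: fixed flat green plastic tray, 148 (x) by 206 (y) by 13 mm high. Origin: centre of underside, z up. Inner floor at z 3 mm; 3 mm walls and dividers rise 10 mm above it. Long trough: x -71 to -3, y -100 to +100 mm (centre x -37, y 0). Small cell: x 0 to +71, y +26 to +100 (centre +35.5, +63). Large cell: x 0 to +71, y -100 to +23 (centre +35.5, -38.5)
- blue_marker: blue felt marker pen with a white middle band, lying on the counter, 135 mm long (its y), 16 mm wide and 15 mm high, 16 g. Origin: middle of its length, on its underside; z up. Goes in a kit
- spatula: steel laboratory spatula, bright metal, lying on the counter, 170 mm long (its y), at most 15 mm wide, 7 mm high, 28 g. Origin: middle of its length, on its underside, z up. Goes in a kit
- red_vial: small glass sample vial of amber glass with a red screw cap, standing alone, apart from the packed block of larger vials (those are fixed to the counter); 51 mm tall, body 27 mm in diameter; the cap is 25.6 mm in diameter and spans 39 to 51 mm above the underside; 22 g. Origin: centre of its underside, z up. Goes in a kit
- white_vial: small glass sample vial of clear glass with a white screw cap, standing alone, apart from the packed block of larger vials (those are fixed to the counter); 51 mm tall, body 27 mm in diameter; the cap is 25.6 mm in diameter and spans 39 to 51 mm above the underside; 22 g. Origin: centre of its underside, z up. Goes in a kit
- blue_bottle: white plastic bottle with a violet-blue screw cap, standing, 107 mm tall, body 59 mm in diameter up to 86 mm; the cap is 47 mm in diameter and spans 86 to 107 mm above the underside; 150 g. Origin: centre of its underside, z up. Goes in a kit
- red_marker: red felt marker pen with a white middle band, lying on the counter, 135 mm long (its y), 16 mm wide and 15 mm high, 16 g. Origin: middle of its length, on its underside; z up. Not needed: it stays where it lies
- flask: glass conical flask, standing, 115 mm tall, 72 mm in diameter at the foot. Origin: centre of its underside. Not needed: it stays where it stands
Mind the look-alikes: they are no part of the job. Leave any brown look-alike of the white_vial alone.

How it is judged:
By the outcome, as a careful person would: the job done as asked, in the order asked, and still so for the second after the job is handed in, with the robot touching nothing.
It also fails if it takes over 125 s, if anything falls off the work surface, if the arm or the gripper's body presses on something with over 40 N, if the wrist force passes 120 N, or if a joint passes its speed limit or range.

ROBOT

A 6-joint arm with a two-finger parallel gripper is mounted at the origin on a cart in front of the work surface, level with it; the furniture and walls round the work are solid. World frame = base frame: x ahead of the robot, y to its left, z up, the work surface at z = 0. Lengths are in m, angles in degrees, forces in N, time in s.
With the tool pointing down it reaches from about 0.375 to 0.9 m from the base axis. Payload 3.1 kg.
Tool frame: the origin (TCP) lies on the centre line of the jaws, within the pads' length; the fingertips stand 17 mm ahead of it and the grasp point (between the pads) lies 2 mm behind it; z points along the fingers, y is the line along which they close (so a half turn about z gives the same grasp; the last joint's range is limited). The gripper opens to 87 mm and grips with 3 to 60 N. Pads are 19 mm wide; open, the fingers measure 117 mm over their backs; the gripper's body (75 mm by 190 mm) begins 51 mm behind the grasp point.
Start: joints at [60.476, 30.224, 82.088, -0, 67.689, -10.227], TCP at [0.207, 0.59, 0.216] pointing down, gripper open.
Joint ranges: [-176.69, 176.69], [-43.24, 126.21], [12.49, 139.97], [-82, 262], [0, 151.66], [-163.58, 163.58]. Speed limits (degrees/s): [159.86, 159.86, 180, 180, 180, 180].

INTERFACE

Orientations are given as a 3x3 rotation matrix whose columns are the frame's x, y, z axes.
In Python, from rig import bot, imaging, finder gives the robot as it stands. The module is installed in compiled form; this text tells all that it offers.
- The arm moves only by the tool play_rows, never from a script. Its argument "motion" is a list that holds one entry, the list of rows, each a list of 6 numbers: the shift along the tool's x, y, z in shares of 0.5 m (1.0 is 0.5 m), then the turn, a rotation vector about the tool's x, y, z in parts of the range, where 1.0 means 120 degrees. In form: [[[dx, dy, dz, wx, wy, wz], ...]]. A call has 1 to 8 rows; each row is the pose to reach, as a shift and turn from the pose commanded when the call began, along the tool's axes at that moment; what a row does not reach only later rows make up. A row lasts 1/12 s, in which the tool goes at most 41.7 mm and 7.16 degrees, less where a joint would pass 70% of its speed; a pose out of reach is approached as far as the arm can. Shift and turn numbers lie between -1 and 1, and a call with a number outside is refused. A call with a gripper value outside its range is refused whole. "fingers" is the finger opening in m, from 0 to 0.087, set as the call begins (left out, the last holds). The fingers move at their own pace and stop on an object; the grip force is fixed at half the most. Time passes only in rows, so rows that repeat a pose let the fingers close. It gives the time, the measured TCP pose, the force, the opening and the grip force at its end, in the units of the state.
- bot.read_state(): the state, without advancing time (a new reading comes with each control period).
- imaging.capture(name): name is "scene" or "top"; returns a dict with "frame" (420x560x3 uint8, red, green, blue), "camera_matrix" (3x3 intrinsics, pixels), "k1" (the pictures are not rectified: a ray, as slopes to the right and down, at radius r is drawn at 1 + k1 r^2 times it, then the intrinsics apply), "R" (3x3) and "t" (3): a world point X has camera coordinates R X + t. Camera axes: x right, y down, z forward; pixel columns grow to the right and rows downward; lengths in m; the calibration is good to about 2 mm. A picture is of the moment at which its call begins. There is no depth.
- bot.hand_in(): hands the job in; it is judged then, once.
Trained networks look in the newest picture that a camera, given by its name, has taken for a name from the list of things; names that differ only in an ending like _2 or _b are one class to them, and where a whole thing is asked for, a point or a joint stands for the part that bears it (a point fixed in the world has none). Each returns a list of dicts, best first, with "confidence" (0 to 1); they miss things now and then, are a little off and sometimes report something else, mostly with a low value. They report only what shows in the picture. A call takes as long as a camera call. They do not tell look-alikes from the thing itself.
- finder.recognise(camera, name): "at" ([x, y, z] in m, in world coordinates, good to about 4 mm: the middle of the surface that is visible of it).
- finder.outline_of(camera, name): "pixels" (420x560 bool, what is visible of it).
The state is a dict: "time_s": time; "joint_positions": joint angles; "qvel": joint speeds; "tau": joint torques, N m; "position": TCP position; "tcp_rot": TCP orientation; "force": force on the tool from outside, world axes, zero at the start; "moment": the same for the moment, N m; "opening": opening from 0.0 (shut) to 1.0 (fully open); "grasp_force": force on a finger pad.
Only numpy, scipy, OpenCV 4.12 (cv2) and the standard library are available. Lean on these libraries where they do the work, as an engineer would, in place of code of your own. Each camera call takes 0.05 s, during which the arm holds its last target. There are 200 camera calls.

## Working session

There is one attempt and no reset: what is moved stays moved. The work goes in short steps, Python scripts to look and compute and a tool call to move; the robot and the scene stay as the last step left them, time stands still between calls to the robot, and variables do not carry over. Pictures are saved under pics/ and viewed, at most 14 in all, crops included, and the job is handed in when it is done.

Besides the shell and the picture viewer there is one more tool, called after ">>>" by a JSON object that holds its "op" and its "data", one argument or row to a line. play_rows: Moves the arm, as the interface text tells. Its arguments: {"type":"object","properties":{"motion":{"type":"array"},"fingers":{"type":"number"}},"required":["motion"]}

```bash
mkdir -p pics; cat > h.py <<'E'
import numpy as np, cv2
from rig import bot, imaging, finder
def cap(n,f=None):
    c=imaging.capture(n)
    if f: cv2.imwrite('pics/'+f,cv2.cvtColor(c['frame'],cv2.COLOR_RGB2BGR))
    return c
def ray(c,u,v):
    K=c['camera_matrix'];
    d=np.array([(u-K[0,2])/K[0,0],(v-K[1,2])/K[1,1]]);s=d.copy()
    for _ in range(20): s=d/(1+c['k1']*(s@s))
    return -c['R'].T@c['t'], c['R'].T@np.array([s[0],s[1],1.])
def at(c,u,v,z):
    o,d=ray(c,u,v); return o+d*(z-o[2])/d[2]
def proj(c,X):
    p=c['R']@np.array(X)+c['t'];s=p[:2]/p[2];s=s*(1+c['k1']*(s@s));K=c['camera_matrix']
    return np.array([K[0,0]*s[0]+K[0,2],K[1,1]*s[1]+K[1,2]])
def big(c,f,box=None,k=None):
    im=cv2.cvtColor(c['frame'],cv2.COLOR_RGB2BGR)
    if box: u0,v0,u1,v1=box; im=im[v0:v1,u0:u1]
    k=k or min(800/im.shape[1],600/im.shape[0])
    cv2.imwrite('pics/'+f,cv2.resize(im,None,fx=k,fy=k,interpolation=cv2.INTER_CUBIC)); return k
E
python3 - <<'E'
from h import *
np.set_printoptions(precision=4,suppress=True)
for n in ['top','scene']:
    c=cap(n); big(c,n+'0.png'); print(n,-c['R'].T@c['t'],c['R'][2],c['camera_matrix'][0,0])
    for k in 'orange_tray green_tray blue_marker spatula red_vial white_vial blue_bottle red_marker flask'.split():
        print(k,[(np.round(d['at'],3).tolist(),round(d['confidence'],2),proj(c,d['at']).round().tolist()) for d in finder.recognise(n,k)][:5])
E
```

```text
top [0.4018 0.0186 1.2878] [ 0.0943 -0.0147 -0.9954] 460.0318424448404
orange_tray [([0.449, 0.174, 0.004], 0.62, [216.0, 235.0])]
green_tray [([0.463, 0.363, 0.002], 0.88, [150.0, 229.0])]
blue_marker [([0.38, -0.335, 0.014], 0.61, [399.0, 260.0])]
spatula [([0.61, -0.37, 0.003], 0.63, [409.0, 180.0])]
red_vial [([0.631, 0.223, 0.05], 0.54, [198.0, 167.0])]
white_vial [([0.64, 0.017, 0.051], 0.67, [273.0, 165.0]), ([0.606, 0.12, 0.051], 0.65, [235.0, 176.0])]
blue_bottle [([0.39, -0.173, 0.108], 0.79, [347.0, 257.0])]
red_marker [([0.376, -0.332, 0.019], 0.46, [398.0, 262.0]), ([0.393, -0.172, 0.106], 0.38, [346.0, 256.0])]
flask [([0.523, -0.324, 0.048], 0.76, [398.0, 208.0])]
scene [ 0.0063 -0.4981  0.6783] [ 0.5137  0.5362 -0.6698] 393.31405329661385
orange_tray [([0.446, 0.172, 0.004], 0.68, [228.0, 202.0])]
green_tray [([0.457, 0.36, 0.0], 0.89, [191.0, 172.0])]
blue_marker [([0.374, -0.342, 0.015], 0.82, [372.0, 345.0])]
spatula []
red_vial [([0.626, 0.217, 0.03], 0.69, [266.0, 159.0])]
white_vial [([0.601, 0.11, 0.031], 0.74, [286.0, 178.0]), ([0.639, 0.006, 0.034], 0.49, [324.0, 188.0])]
blue_bottle [([0.376, -0.196, 0.077], 0.73, [315.0, 278.0])]
red_marker [([0.657, -0.161, 0.014], 0.68, [380.0, 221.0])]
flask [([0.509, -0.342, 0.054], 0.63, [417.0, 289.0])]
```

View pics/top0.png

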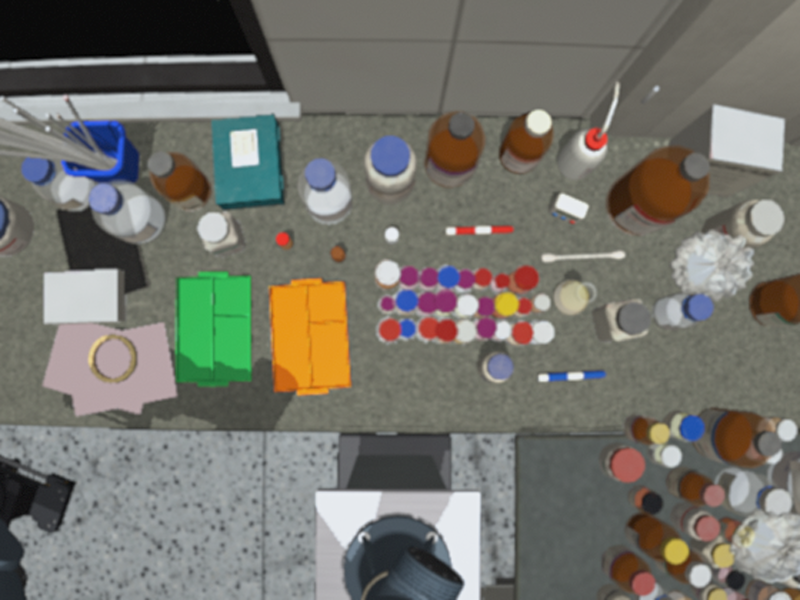

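View pics/scene0.png

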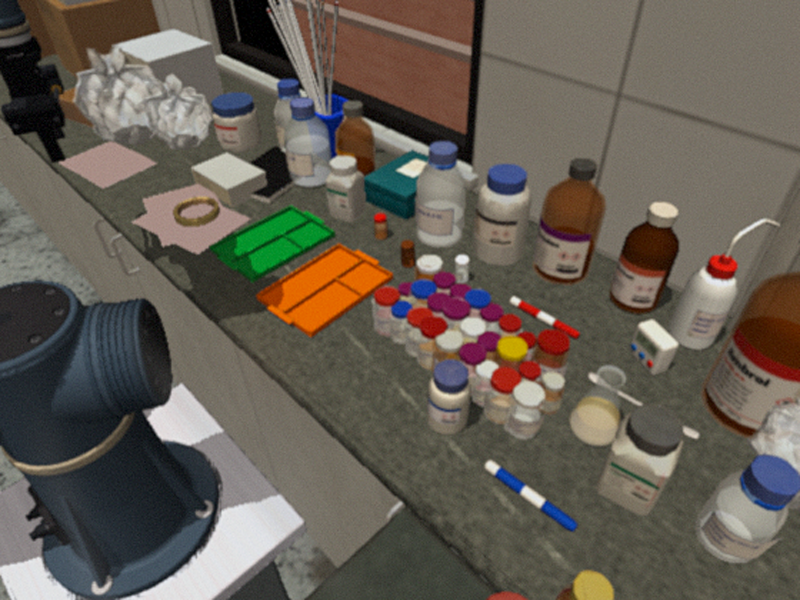

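The top picture (800-px scale) shows the orange tray at (310,336) and the green tray at (214,330). The blue marker is at (572,377), the spatula at (583,256) and the blue bottle at (498,367).

What could be mistaken for each thing:
- **White vial:** the white cap at (392,234) is the one described. The brown look-alike is at (338,253), and a larger block vial is at (387,271).
- **Red vial:** the red cap at (283,239), not the red caps in the block.
- **Marker:** blue at (572,377), red at (480,230).
- **Bottle:** the small blue-capped one at (498,367), not those at (390,155) or (320,175).

```bash
cat > m.py <<'E'
from h import *
from scipy.optimize import minimize
np.set_printoptions(precision=4,suppress=True)
def near(m,uv,r):
    v,u=np.nonzero(m); k=np.hypot(u-uv[0],v-uv[1])<r; return u[k],v[k]
if __name__=='__main__':
    s=bot.read_state(); print(s['position'],s['tcp_rot'],s['opening'])
    C={n:cap(n) for n in('top','scene')}
    for n,c in C.items():
        f=c['frame'].astype(int); H=cv2.cvtColor(c['frame'],cv2.COLOR_RGB2HSV).astype(int);h,sa,va=H[...,0],H[...,1],H[...,2]
        blue=(h>105)&(h<130)&(sa>130); red=((h<6)|(h>174))&(sa>170)&(va>120); white=(sa<40)&(va>150)
        for nm,m,X,r,z in [('redcap',red,(.628,.22,.05),12,.051),('whitecap',white,(.64,.012,.05),9,.051),('bottlecap',(h>105)&(h<130)&(sa>60),(.39,-.173,.105),18,.107)]:
            u,v=near(m,proj(c,X),r)
            if n=='top': (a,b),R=cv2.minEnclosingCircle(np.c_[u,v].astype(np.float32))
            else: a,b,R=u.mean(),v.mean(),0
            print(n,nm,len(u),'px',a,b,R,at(c,u.mean(),v.mean(),z if n=='top' else z-.006),at(c,a,b,z))
        for nm in ('blue_marker','red_marker','spatula','green_tray','orange_tray','flask'):
            o=finder.outline_of(n,nm)
            if not o: print(n,nm,'none'); continue
            v,u=np.nonzero(o[0]['pixels']); z={'blue_marker':.01,'red_marker':.01,'spatula':.004,'flask':.05}.get(nm,.013)
            P=np.array([at(c,a,b,z)[:2] for a,b in zip(u,v)]); (cx,w,an)=cv2.minAreaRect((P*1000).astype(np.float32))
            d=P-P.mean(0);e=np.linalg.svd(d,full_matrices=False)[2][0]; t=d@e
            print(n,nm,len(u),round(o[0]['confidence'],2),'mean',P.mean(0),'rect',np.round(cx,1),np.round(w,1),round(an,1),'axis',e,'ends',P.mean(0)+e*t.min(),P.mean(0)+e*t.max())
    c=C['top']; big(c,'trays.png',(110,140,300,285))
    big(c,'right.png',(330,140,470,285))
E
python3 m.py
```

```text
[0.2065 0.5899 0.2162] [[-0.9438  0.3305  0.    ]
 [ 0.3305  0.9438  0.0001]
 [-0.      0.0001 -1.    ]] 1.0011686688787036
top redcap 60 px 197.72222900390625 167.0833282470703 4.2786970138549805 [0.6316 0.2236 0.051 ] [0.6315 0.2233 0.051 ]
top whitecap 92 px 274.0 164.0 5.385264873504639 [0.6418 0.0158 0.051 ] [0.6416 0.0151 0.051 ]
top bottlecap 167 px 349.9444580078125 256.09259033203125 8.170312881469727 [ 0.3932 -0.1814  0.107 ] [ 0.393  -0.1816  0.107 ]
top blue_marker 297 0.56 mean [ 0.3736 -0.336 ] rect [ 373.  -338.5] [ 20.1 134.8] 1.9 axis [-0.0571  0.9984] ends [ 0.3776 -0.4058] [ 0.3699 -0.2711]
top red_marker 231 0.73 mean [ 0.6619 -0.156 ] rect [ 661.5 -159.2] [ 14.4 128.3] 0.7 axis [ 0.0311 -0.9995] ends [ 0.66  -0.095] [ 0.664  -0.2233]
top spatula none
top green_tray 4135 0.76 mean [0.4606 0.3619] rect [460.9 362.9] [230.1 152. ] 2.7 axis [-0.9981 -0.0612] ends [0.576  0.3689] [0.3458 0.3548]
top orange_tray 4050 0.78 mean [0.4478 0.1722] rect [448.9 171.5] [223.7 150.1] 3.2 axis [-0.9977 -0.0678] ends [0.5606 0.1798] [0.337  0.1646]
top flask 563 0.55 mean [ 0.527
[... 488 characters left out ...]
-339.3] [ 16.9 130.2] 4.1 axis [ 0.0684 -0.9977] ends [ 0.3687 -0.2744] [ 0.3776 -0.4043]
scene red_marker 308 0.84 mean [ 0.6589 -0.1602] rect [ 658.8 -160.1] [ 21.6 135.5] 2.0 axis [ 0.0381 -0.9993] ends [ 0.6564 -0.0923] [ 0.6615 -0.2278]
scene spatula none
scene green_tray 2486 0.73 mean [0.4548 0.3539] rect [462.2 357.4] [225.8 163.7] 1.6 axis [-0.9986 -0.0525] ends [0.5757 0.3602] [0.3495 0.3483]
scene orange_tray 3199 0.59 mean [0.439  0.1642] rect [447.6 168.1] [222.1 159.5] 4.3 axis [-0.9956 -0.0936] ends [0.5589 0.1755] [0.337  0.1547]
scene flask 1515 0.69 mean [ 0.5231 -0.341 ] rect [ 534.1 -337.6] [152.3  63.1] 14.4 axis [-0.9601 -0.2795] ends [ 0.6073 -0.3165] [ 0.4609 -0.3591]
```

View pics/trays.png

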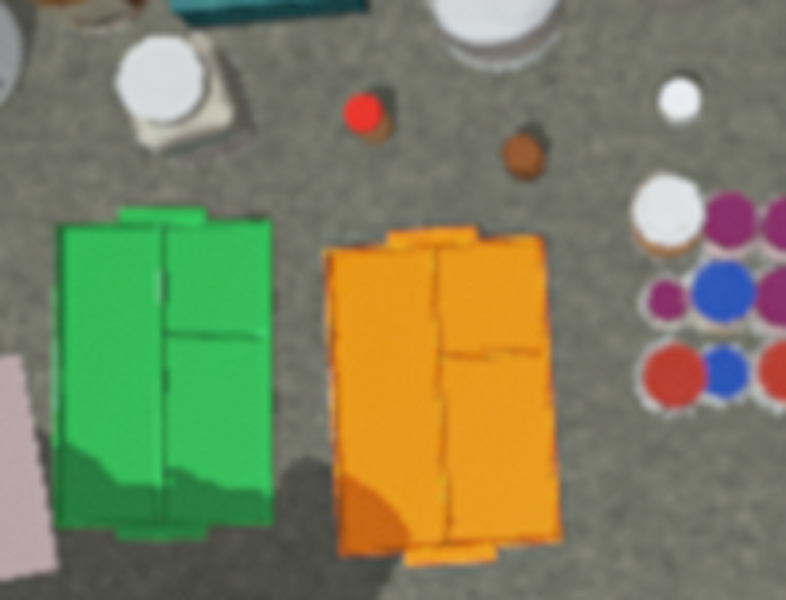

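View pics/right.png

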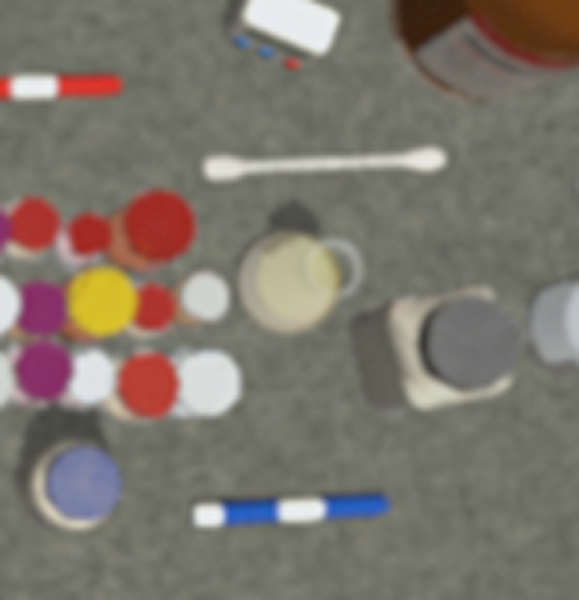

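The tray crop confirms the order of the caps along the row: red vial at (365,112), brown look-alike at (523,155) and white vial at (680,100). The right crop shows the spatula from (205,167) to (445,158), the marker from (193,516) to (388,505), and the flask foot at (290,282). Next I'll compute the fits.

```bash
python3 - <<'E'
from h import *
np.set_printoptions(precision=4,suppress=True)
c=cap('top');k=786/190
f=lambda p,o,z:at(c,p[0]/k+o[0]-.4,p[1]/k+o[1]-.4,z)
for nm,q in {'orange':[(327,250),(543,238),(562,542),(340,555)],'green':[(60,226),(271,220),(273,525),(57,526)]}.items():
    P=np.array([f(p,(110,140),.013) for p in q])[:,:2]
    L=np.array([(-74,103),(74,103),(74,-103),(-74,-103)])/1000.
    m=P.mean(0);A=(P-m).T@L;U,S,V=np.linalg.svd(A);R=U@np.diag([1,np.linalg.det(U@V)])@V
    print(nm,m,np.degrees(np.arctan2(R[1,0],R[0,0])),'res mm',1000*np.linalg.norm(P-m-L@R.T,axis=1))
    for n,l in dict(trough=(-.037,0),small=(.0355,.063),large=(.0355,-.0385)).items(): print(n,m+R@np.array(l))
o=(330,140)
a,b=f((205,167),o,.004),f((445,158),o,.004);print('spat',a,b,(a+b)/2,np.linalg.norm(a-b))
a,b=f((193,516),o,.008),f((388,505),o,.008);print('mark',a,b,(a+b)/2,np.linalg.norm(a-b))
print('flask foot',f((290,282),o,.0),'rim',f((338,265),o,.115))
print('wbottle',f((405,405),o,0),'box',f((285,40),o,.02))
E
```

```text
orange [0.4478 0.1725] -86.06769747968477 res mm [0.8379 1.5568 0.8105 0.8072]
trough [0.4453 0.2095]
small [0.5131 0.1414]
large [0.4118 0.1345]
green [0.4608 0.3611] -88.40845526258266 res mm [1.9508 1.5041 0.6279 1.7259]
trough [0.4597 0.398 ]
small [0.5247 0.3273]
large [0.4233 0.3245]
spat [ 0.6081 -0.2846  0.004 ] [ 0.6167 -0.4547  0.004 ] [ 0.6124 -0.3697  0.004 ] 0.1703448456528943
mark [ 0.3695 -0.2724  0.008 ] [ 0.3768 -0.4073  0.008 ] [ 0.3732 -0.3399  0.008 ] 0.13510571533607627
flask foot [ 0.5295 -0.3437  0.    ] rim [ 0.5291 -0.3424  0.115 ]
wbottle [ 0.4451 -0.4232  0.    ] box [ 0.6946 -0.3383  0.02  ]
```

Units first: shifts go in shares of 0.5 m and turns go in shares of 120 degrees. So -0.284 m / 0.5 = -0.568, -0.265 m / 0.5 = -0.53, 54 degrees / 120 = 0.45.

>>> {"op": "play_rows", "data": {
  "motion": [
    [[-0.06,-0.03,0,0,0,0.05],[-0.14,-0.066,0,0,0,0.1083],[-0.22,-0.104,0,0,0,0.1667],[-0.3,-0.14,0,0,0,0.225],[-0.38,-0.18,0,0,0,0.2833],[-0.46,-0.216,0,0,0,0.3417],[-0.53,-0.25,0,0,0,0.4],[-0.568,-0.268,0,0,0,0.45]]
  ],
  "fingers": 0.04
}}

```text
time_s: 2.42
position: [0.4327, 0.3672, 0.2164]
tcp_rot: [[-0.28, 0.96, 0.001], [0.96, 0.28, -0.0], [-0.001, 0.001, -1.0]]
force: [0.5, 0.9, -0.5]
opening: 0.505
grasp_force: 0.0
```

```bash
cat >> h.py <<'E'
def go(x,y,z,yaw,dy=None):
    "tool-frame shift and turn from the measured pose to a tool-down pose"
    from scipy.spatial.transform import Rotation as Q
    s=bot.read_state();R=np.array(s['tcp_rot']);t=np.radians(yaw)
    G=np.c_[[-np.sin(t),np.cos(t),0],[np.cos(t),np.sin(t),0],[0,0,-1]]
    print(round(s['time_s'],2),np.round(s['position'],4),'yaw',round(np.degrees(np.arctan2(R[1,1],R[0,1])),1),'->',
      np.round(R.T@(np.array([x,y,z])-s['position']),4).tolist(),np.round(Q.from_matrix(R.T@G).as_rotvec(degrees=True),1).tolist())
E
python3 -c "
from h import *
go(.5,.05,.2,3.1)"
```

```text
2.42 [0.4327 0.3672 0.2164] yaw 16.3 -> [-0.3233, -0.0243, 0.0166] [0.1, 0.0, 13.2]
```

In the tool's units: -0.32 m / 0.5 = -0.64, -0.04 m / 0.5 = -0.08, 13.5 degrees / 120 = 0.1125.

>>> {"op": "play_rows", "data": {
  "motion": [
    [[-0.08,-0.006,0.004,0,0,0.0167],[-0.16,-0.012,0.008,0,0,0.0333],[-0.24,-0.018,0.012,0,0,0.05],[-0.32,-0.024,0.016,0,0,0.0667],[-0.4,-0.03,0.02,0,0,0.0833],[-0.48,-0.036,0.024,0,0,0.1],[-0.56,-0.042,0.028,0,0,0.1083],[-0.64,-0.048,0.032,0,0,0.1125]]
  ]
}}

```text
time_s: 3.08
position: [0.4995, 0.0542, 0.2003]
tcp_rot: [[-0.055, 0.998, 0.001], [0.998, 0.055, 0.0], [-0.0, 0.001, -1.0]]
force: [1.9, 0.5, 0.8]
opening: 0.462
grasp_force: 0.0
```

In the tool's units: -0.28 m / 0.5 = -0.56, -0.26 m / 0.5 = -0.52.

>>> {"op": "play_rows", "data": {
  "motion": [
    [[-0.076,-0.028,0,0,0,0],[-0.152,-0.058,0,0,0,0],[-0.228,-0.088,0,0,0,0],[-0.304,-0.118,0,0,0,0],[-0.38,-0.148,0,0,0,0],[-0.456,-0.176,0,0,0,0],[-0.52,-0.2,0,0,0,0],[-0.56,-0.216,0,0,0,0]]
  ]
}}

```text
time_s: 3.75
position: [0.4065, -0.2332, 0.2006]
tcp_rot: [[-0.053, 0.999, 0.001], [0.999, 0.053, -0.002], [-0.002, 0.001, -1.0]]
force: [0.3, 0.5, -0.3]
opening: 0.46
grasp_force: 0.0
```

```bash
python3 -c "
from h import *
c=cap('scene');big(c,'g1.png')
go(.373,-.34,.08,3.1);go(.373,-.34,.021,3.1)"
```

```text
3.8 [ 0.4065 -0.236   0.2006] yaw 3.0 -> [-0.1015, -0.039, 0.1211] [0.1, 0.3, -0.1]
3.8 [ 0.4065 -0.236   0.2006] yaw 3.0 -> [-0.1012, -0.039, 0.1801] [0.1, 0.3, -0.1]
```

View pics/g1.png

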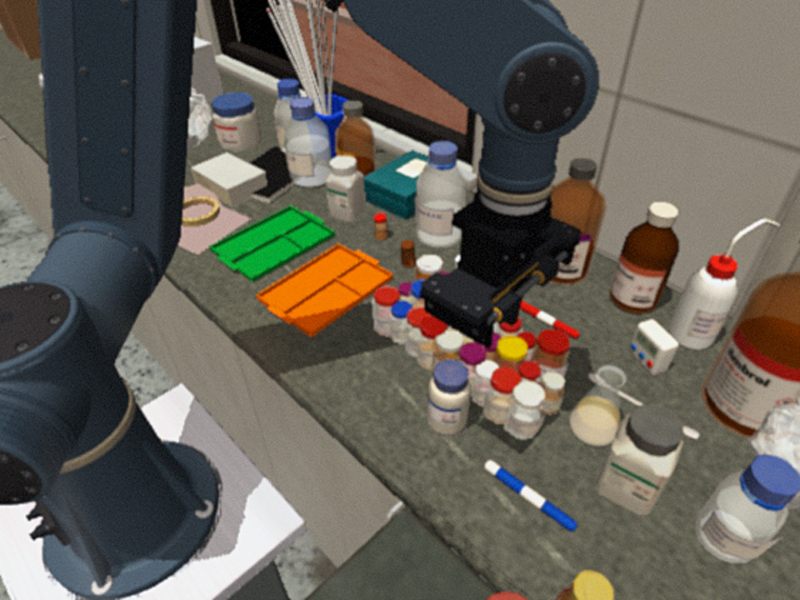

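The scene view shows the gripper at (500,260) as a wide bar along its closing axis, with clear space above the marker at (530,495).

In the tool's units: 0.18 m / 0.5 = 0.36, -0.101 m / 0.5 = -0.202, 0.3 degrees / 120 = 0.0025.

>>> {"op": "play_rows", "data": {
  "motion": [
    [[-0.05,-0.02,0.04,0,0.0008,0],[-0.1,-0.04,0.09,0,0.0017,0],[-0.15,-0.058,0.15,0,0.0025,0],[-0.19,-0.074,0.21,0,0.0025,0],[-0.202,-0.078,0.27,0,0.0025,0],[-0.202,-0.078,0.32,0,0.0025,0],[-0.202,-0.078,0.35,0,0.0025,0],[-0.202,-0.078,0.36,0,0.0025,0]]
  ]
}}

```text
time_s: 4.47
position: [0.3728, -0.3314, 0.0178]
tcp_rot: [[-0.055, 0.998, -0.003], [0.998, 0.055, 0.009], [0.009, -0.002, -1.0]]
force: [-0.9, 1.0, 0.1]
opening: 0.457
grasp_force: 0.0
```

>>> {"op": "play_rows", "data": {
  "motion": [
    [[0,0,0,0,0,0],[0,0,0,0,0,0],[0,0,0,0,0,0],[0,0,0,0,0,0],[0,0,0,0,0,0]]
  ],
  "fingers": 0.005
}}

```text
time_s: 4.88
position: [0.3744, -0.333, 0.0213]
tcp_rot: [[-0.056, 0.998, 0.001], [0.998, 0.056, 0.003], [0.003, 0.001, -1.0]]
force: [0.5, -0.6, 0.3]
opening: 0.163
grasp_force: 0.0
```

>>> {"op": "play_rows", "data": {
  "motion": [
    [[0,0,0,0,0,0],[0,0,0,0,0,0],[0,0,0,0,0,0]]
  ]
}}

```text
time_s: 5.13
position: [0.3739, -0.3326, 0.0205]
tcp_rot: [[-0.056, 0.998, 0.0], [0.998, 0.056, 0.005], [0.005, 0.0, -1.0]]
force: [0.0, -0.4, -0.3]
opening: 0.068
grasp_force: 0.0
```

In the tool's units: -0.1 m / 0.5 = -0.2, -0.005 m / 0.5 = -0.01.

>>> {"op": "play_rows", "data": {
  "motion": [
    [[0,0,-0.01,0,0,0],[0,0,-0.03,0,0,0],[0,0,-0.06,0,0,0],[0,0,-0.1,0,0,0],[0,0,-0.14,0,0,0],[0,0,-0.17,0,0,0],[0,0,-0.19,0,0,0],[0,0,-0.2,0,0,0]]
  ]
}}

```text
time_s: 5.8
position: [0.3743, -0.3336, 0.1221]
tcp_rot: [[-0.056, 0.998, 0.002], [0.998, 0.056, 0.003], [0.003, 0.002, -1.0]]
force: [-0.4, 0.6, 0.5]
opening: 0.056
grasp_force: 0.0
```

```bash
python3 -c "
from h import *
c=cap('scene');big(c,'g2.png',(280,200,520,380))
go(.48,-.05,.2,40)"
```

```text
5.85 [ 0.3744 -0.3337  0.1221] yaw 3.2 -> [0.2776, 0.1215, -0.077] [0.1, -0.1, -36.8]
```

View pics/g2.png

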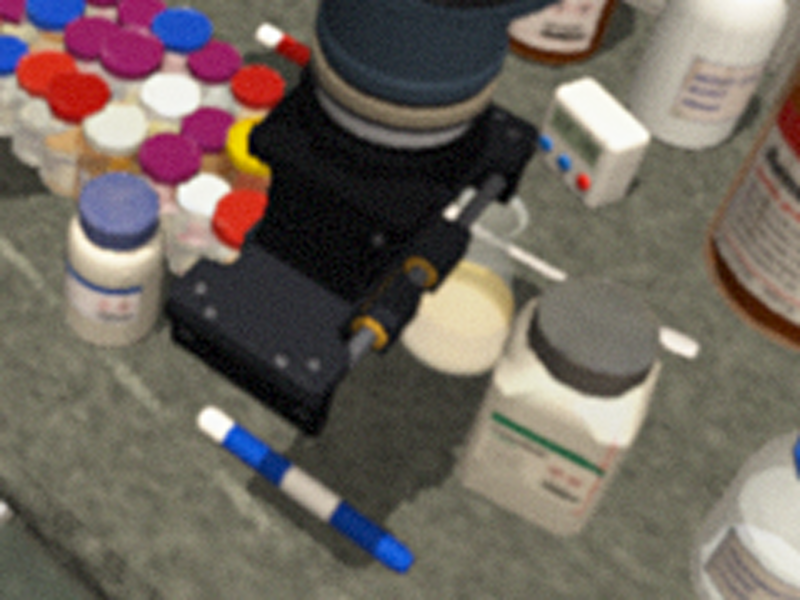

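The grasp missed: the fingers shut to about 5 mm, and the marker still lies at crop (305,490). I'll measure where the marker is relative to the gripper.

```bash
python3 - <<'E'
from h import *
np.set_printoptions(precision=4,suppress=True)
C={}
for n in('top','scene'):
    c=C[n]=cap(n)
    print(n,'tcp px',proj(c,bot.read_state()['position']),'tip',proj(c,np.array(bot.read_state()['position'])-[0,0,.017]))
    for d in finder.recognise(n,'blue_marker'): print(d['at'],d['confidence'])
    for o in finder.outline_of(n,'blue_marker')[:1]:
        v,u=np.nonzero(o['pixels']);P=np.array([at(c,a,b,.008)[:2] for a,b in zip(u,v)]);print(len(u),cv2.minAreaRect((P*1000).astype(np.float32)))
k=800/240
c=C['scene']
for p in [(205,415),(405,560),(305,490)]: print(at(c,p[0]/k+280,p[1]/k+200,.008))
E
```

```text
top tcp px [409.6122 263.6334] tip [407.6793 263.4805]
scene tcp px [375.7352 308.9291] tip [374.2747 314.7271]
[0.3723, -0.3368, 0.01] 0.95
638 ((373.68536376953125, -338.8403015136719), (19.8509578704834, 133.3756561279297), 3.8293769359588623)
[ 0.3712 -0.2737  0.008 ]
[ 0.3784 -0.4034  0.008 ]
[ 0.3737 -0.3423  0.008 ]
```

```bash
python3 - <<'E'
from h import *
c=cap('scene');s=bot.read_state();p=np.array(s['position']);R=np.array(s['tcp_rot'])
im=c['frame'].copy();k=3;im=cv2.cvtColor(cv2.resize(im[170:370,290:510],None,fx=k,fy=k),cv2.COLOR_RGB2BGR)
def q(l): return tuple(int(x) for x in (proj(c,p+R@np.array(l))-[290,170])*k)
for a in(-1,1):
  for b in(-1,1):
    cv2.circle(im,q((a*.0375,b*.095,-.053)),4,(0,255,255),-1)
    cv2.circle(im,q((a*.0095,b*.0175,.017)),4,(0,0,255),-1)
    cv2.circle(im,q((a*.0095,b*.0175,-.05)),4,(255,0,255),-1)
cv2.circle(im,q((0,0,0)),5,(0,255,0),-1)
cv2.imwrite('pics/ov.png',im); print(s['position'],s['opening'])
E
```

```text
[ 0.37343333 -0.33251529  0.11930085] 0.06367579667948392
```

View pics/ov.png

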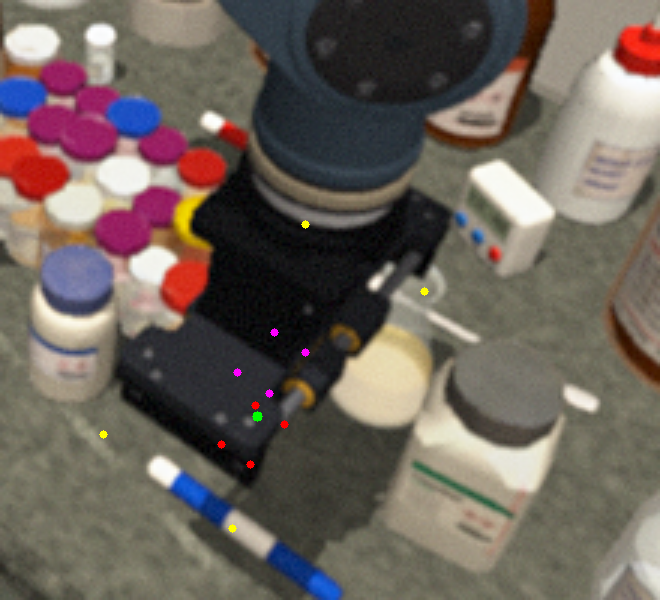

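The overlay suggests the body sits higher or further back than I modelled, and it hides the fingers. I'll turn the gripper so the scene camera can see them.

In the tool's units: 47 degrees / 120 = 0.3917.

>>> {"op": "play_rows", "data": {
  "motion": [
    [[0,0,0,0,0,0.05],[0,0,0,0,0,0.1083],[0,0,0,0,0,0.1667],[0,0,0,0,0,0.225],[0,0,0,0,0,0.2833],[0,0,0,0,0,0.3417],[0,0,0,0,0,0.3917],[0,0,0,0,0,0.3917]]
  ],
  "fingers": 0.04
}}

```text
time_s: 6.87
position: [0.3736, -0.3328, 0.1195]
tcp_rot: [[0.693, 0.721, -0.001], [0.721, -0.693, 0.006], [0.004, -0.005, -1.0]]
force: [-0.4, -0.4, 0.7]
opening: 0.448
grasp_force: 0.0
```

```bash
cat > ov.py <<'E'
from h import *
def ov(n,f,box,k,op):
    c=cap(n);s=bot.read_state();p=np.array(s['position']);R=np.array(s['tcp_rot']);u0,v0,u1,v1=box
    im=cv2.cvtColor(cv2.resize(c['frame'][v0:v1,u0:u1],None,fx=k,fy=k),cv2.COLOR_RGB2BGR)
    q=lambda l:tuple(int(x) for x in (proj(c,p+R@np.array(l))-[u0,v0])*k)
    for a in(-1,1):
      for b in(-1,1):
        cv2.circle(im,q((a*.0375,b*.095,-.053)),3,(0,255,255),-1)
        cv2.circle(im,q((a*.0095,b*(op/2+.015),.017)),3,(0,0,255),-1)
        cv2.circle(im,q((a*.0095,b*op/2,.017)),3,(255,0,255),-1)
    cv2.circle(im,q((0,0,0)),4,(0,255,0),-1)
    print(s['position'],s['opening']); return im
E
python3 - <<'E'
from ov import *
a=ov('scene','',(310,180,450,380),3,.04);b=ov('top','',(340,200,472,400),3,.04)
cv2.imwrite('pics/ov2.png',np.hstack([a,b[:600]])[:, :800])
E
```

```text
[ 0.37360235 -0.33277075  0.11962494] 0.45430133679381646
[ 0.37362857 -0.33281034  0.11970887] 0.45578235238703774
```

View pics/ov2.png

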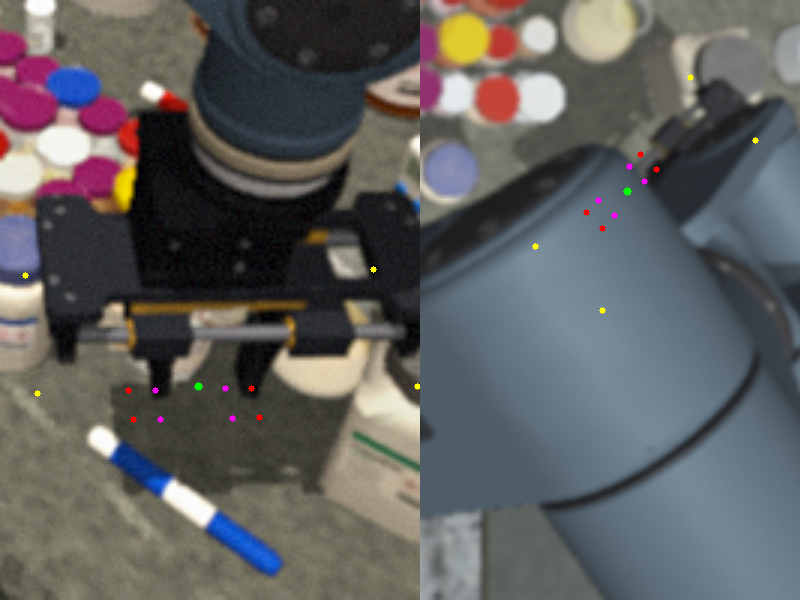

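The left panel shows the fingertips ending at row ~395, at (160,395) and (255,395). My prediction was row ~418, so they ride about 17–20 mm higher than the stated TCP implies, and they closed above the marker. I'll go back to the marker, lower with care, and watch the force.

In the tool's units: 0.085 m / 0.5 = 0.17, -0.005 m / 0.5 = -0.01, -47 degrees / 120 = -0.3917.

>>> {"op": "play_rows", "data": {
  "motion": [
    [[0,0,0,0,0,-0.05],[-0.004,0.004,0.02,0,0,-0.1083],[-0.008,0.008,0.05,0,0,-0.1667],[-0.01,0.01,0.08,0,0,-0.225],[-0.01,0.01,0.11,0,0,-0.2833],[-0.01,0.01,0.14,0,0,-0.3417],[-0.01,0.01,0.16,0,0,-0.3917],[-0.01,0.01,0.17,0,0,-0.3917]]
  ]
}}

```text
time_s: 7.63
position: [0.3734, -0.3389, 0.0336]
tcp_rot: [[-0.06, 0.998, -0.002], [0.998, 0.06, 0.007], [0.007, -0.001, -1.0]]
force: [0.1, 0.1, 0.4]
opening: 0.458
grasp_force: 0.0
```

In the tool's units: 0.024 m / 0.5 = 0.048, 0.023 m / 0.5 = 0.046.

>>> {"op": "play_rows", "data": {
  "motion": [
    [[0,0,0.012,0,0,0],[0,0,0.024,0,0,0],[0,0,0.036,0,0,0],[0,0,0.042,0,0,0],[0,0,0.046,0,0,0],[0,0,0.048,0,0,0],[0,0,0.048,0,0,0]]
  ]
}}

```text
time_s: 8.22
position: [0.3739, -0.3395, 0.0111]
tcp_rot: [[-0.056, 0.998, -0.0], [0.998, 0.056, 0.005], [0.005, 0.0, -1.0]]
force: [0.1, -1.1, 1.0]
opening: 0.459
grasp_force: 0.0
```

In the tool's units: 0.005 m / 0.5 = 0.01, 0.004 m / 0.5 = 0.008.

>>> {"op": "play_rows", "data": {
  "motion": [
    [[0,0,0.002,0,0,0],[0,0,0.004,0,0,0],[0,0,0.006,0,0,0],[0,0,0.008,0,0,0],[0,0,0.01,0,0,0],[0,0,0.01,0,0,0]]
  ]
}}

```text
time_s: 8.72
position: [0.3738, -0.3394, 0.0059]
tcp_rot: [[-0.056, 0.998, -0.0], [0.998, 0.056, 0.005], [0.005, -0.0, -1.0]]
force: [1.0, -0.3, -0.2]
opening: 0.461
grasp_force: 0.0
```

```bash
python3 - <<'E'
from ov import *
s=bot.read_state();print(s['force'])
cv2.imwrite('pics/ov3.png',ov('scene','',(290,200,490,380),4,.04))
E
```

```text
[ 1.038447   -0.28438299 -0.20024928]
[ 0.37387615 -0.33939396  0.00601459] 0.45757944222087943
```

View pics/ov3.png

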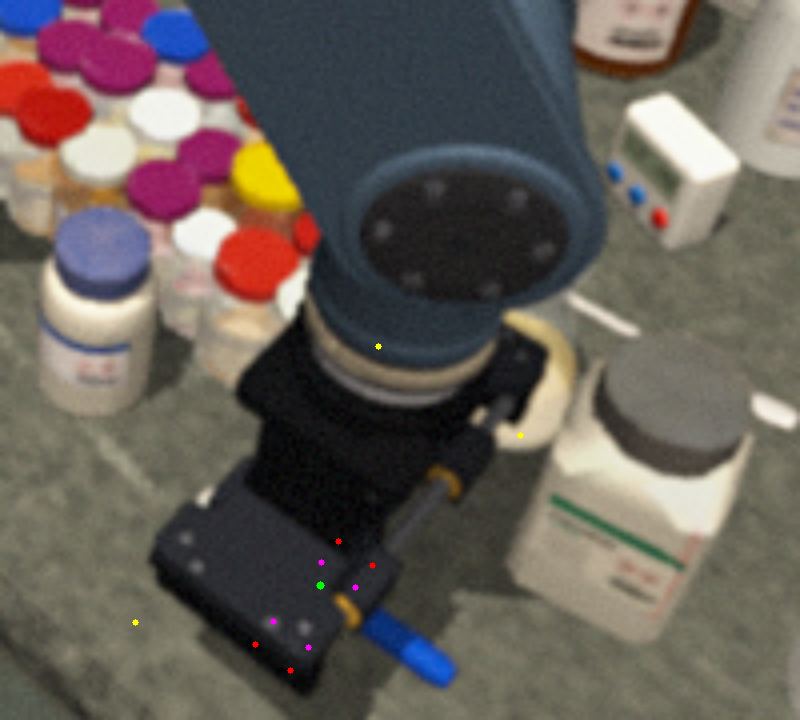

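The gripper now straddles the marker, whose ends show at (205,495) and (450,670), and there is no contact force. Closing now.

>>> {"op": "play_rows", "data": {
  "motion": [
    [[0,0,0,0,0,0],[0,0,0,0,0,0],[0,0,0,0,0,0],[0,0,0,0,0,0],[0,0,0,0,0,0],[0,0,0,0,0,0],[0,0,0,0,0,0]]
  ],
  "fingers": 0.005
}}

```text
time_s: 9.35
position: [0.3739, -0.3395, 0.0062]
tcp_rot: [[-0.056, 0.998, -0.0], [0.998, 0.056, 0.005], [0.005, 0.0, -1.0]]
force: [-0.4, -0.2, 0.2]
opening: 0.159
grasp_force: 30.0
```

In the tool's units: -0.15 m / 0.5 = -0.3, -0.14 m / 0.5 = -0.28.

>>> {"op": "play_rows", "data": {
  "motion": [
    [[0,0,-0.01,0,0,0],[0,0,-0.03,0,0,0],[0,0,-0.07,0,0,0],[0,0,-0.12,0,0,0],[0,0,-0.18,0,0,0],[0,0,-0.24,0,0,0],[0,0,-0.28,0,0,0],[0,0,-0.3,0,0,0]]
  ]
}}

```text
time_s: 10.02
position: [0.3749, -0.3414, 0.16]
tcp_rot: [[-0.056, 0.998, 0.003], [0.998, 0.056, 0.0], [0.0, 0.003, -1.0]]
force: [-0.3, -0.3, -0.3]
opening: 0.157
grasp_force: 30.0
```

In the tool's units: 0.263 m / 0.5 = 0.526, 0.24 m / 0.5 = 0.48, -45 degrees / 120 = -0.375.

>>> {"op": "play_rows", "data": {
  "motion": [
    [[0.04,0.02,0,0,0,-0.0333],[0.11,0.052,0,0,0,-0.0833],[0.186,0.088,0,0,0,-0.1375],[0.26,0.124,0,0,0,-0.1917],[0.336,0.16,0,0,0,-0.2458],[0.412,0.196,0,0,0,-0.3],[0.48,0.228,0,0,0,-0.35],[0.526,0.25,0,0,0,-0.375]]
  ]
}}

```text
time_s: 10.68
position: [0.4844, -0.0674, 0.1585]
tcp_rot: [[-0.75, 0.662, 0.0], [0.662, 0.75, 0.006], [0.003, 0.005, -1.0]]
force: [-0.4, 1.0, -0.1]
opening: 0.156
grasp_force: 30.0
```

In the tool's units: 0.215 m / 0.5 = 0.43, 0.2 m / 0.5 = 0.4, -45.7 degrees / 120 = -0.3808.

>>> {"op": "play_rows", "data": {
  "motion": [
    [[0.04,0.034,0,0,0,-0.0417],[0.1,0.084,0,0,0,-0.0917],[0.16,0.136,0,0,0,-0.1458],[0.22,0.188,0,0,0,-0.2],[0.28,0.24,0,0,0,-0.2583],[0.34,0.29,0,0,0,-0.3167],[0.4,0.34,0,0,0,-0.3583],[0.43,0.364,0,0,0,-0.3808]]
  ]
}}

```text
time_s: 11.35
position: [0.4438, 0.2119, 0.16]
tcp_rot: [[-0.997, -0.075, 0.0], [-0.075, 0.997, 0.007], [-0.001, 0.007, -1.0]]
force: [0.3, -1.1, -0.6]
opening: 0.16
grasp_force: 30.0
```

```bash
python3 - <<'E'
from ov import *
cv2.imwrite('pics/ov4.png',ov('scene','',(150,80,350,230),4,.014))
go(.4453,.2095,.009,93.9)
E
```

```text
[0.44348576 0.21344826 0.16002015] 0.1576210012303928
11.4 [0.4435 0.2134 0.16  ] yaw 94.4 -> [-0.0013, -0.0053, 0.151] [0.4, 0.1, 0.5]
```

View pics/ov4.png

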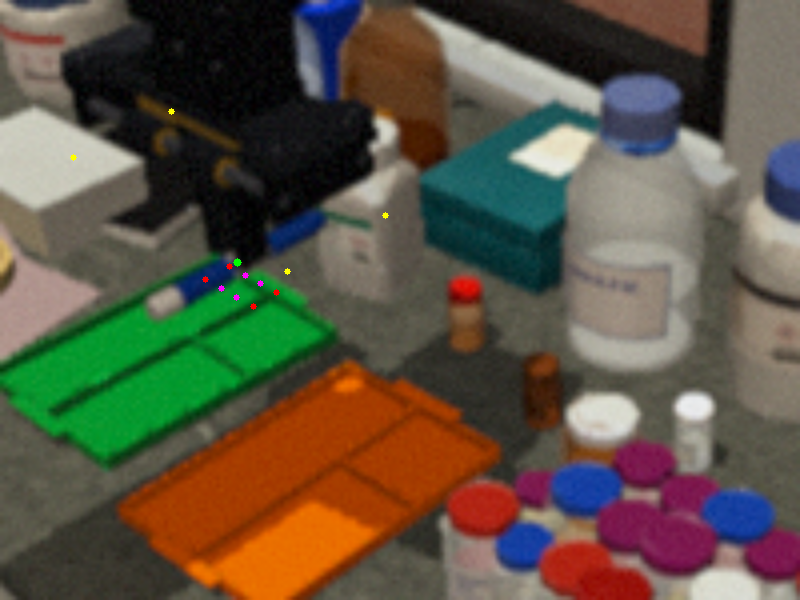

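The marker is held across the jaws, with its ends at (150,305) and (320,220), and its centre falls on the projected TCP. So the fingers grip near their tips and the horizontal calibration is right. Lowering it into the trough.

In the tool's units: 0.146 m / 0.5 = 0.292, -0.003 m / 0.5 = -0.006.

>>> {"op": "play_rows", "data": {
  "motion": [
    [[0,-0.002,0.03,0,0,0],[-0.002,-0.006,0.08,0,0,0],[-0.002,-0.006,0.14,0,0,0],[-0.002,-0.006,0.2,0,0,0],[-0.002,-0.006,0.25,0,0,0],[-0.002,-0.006,0.276,0,0,0],[-0.002,-0.006,0.288,0,0,0],[-0.002,-0.006,0.292,0,0,0]]
  ]
}}

```text
time_s: 12.07
position: [0.4459, 0.2057, 0.0125]
tcp_rot: [[-0.998, -0.067, -0.002], [-0.067, 0.998, 0.005], [0.001, 0.005, -1.0]]
force: [-0.4, -0.1, -1.0]
opening: 0.16
grasp_force: 30.0
```

>>> {"op": "play_rows", "data": {
  "motion": [
    [[0,0,0.002,0,0,0],[0,0,0.004,0,0,0],[0,0,0.006,0,0,0],[0,0,0.008,0,0,0],[0,0,0.008,0,0,0]]
  ]
}}

```text
time_s: 12.48
position: [0.4466, 0.2063, 0.0095]
tcp_rot: [[-0.998, -0.068, 0.001], [-0.068, 0.998, 0.005], [-0.001, 0.005, -1.0]]
force: [-0.6, -0.8, 0.3]
opening: 0.161
grasp_force: 30.0
```

>>> {"op": "play_rows", "data": {
  "motion": [
    [[0,0,0,0,0,0],[0,0,0,0,0,0],[0,0,0,0,0,0]]
  ],
  "fingers": 0.024
}}

```text
time_s: 12.73
position: [0.4463, 0.2062, 0.0091]
tcp_rot: [[-0.998, -0.068, -0.0], [-0.068, 0.998, 0.005], [-0.0, 0.005, -1.0]]
force: [0.3, 0.1, -0.4]
opening: 0.251
grasp_force: 0.0
```

In the tool's units: -0.15 m / 0.5 = -0.3, 0.003 m / 0.5 = 0.006, 19 degrees / 120 = 0.1583.

>>> {"op": "play_rows", "data": {
  "motion": [
    [[0,0,-0.02,0,0,0],[0,0,-0.06,0,0,0],[0,0,-0.12,0,0,0],[0,0,-0.18,0,0,0],[-0.06,0,-0.22,0,0,0.0333],[-0.14,0.002,-0.23,0,0,0.0833],[-0.22,0.006,-0.23,0,0,0.125],[-0.3,0.008,-0.23,0,0,0.1583]]
  ]
}}

```text
time_s: 13.4
position: [0.5974, 0.2202, 0.1264]
tcp_rot: [[-0.965, 0.264, 0.002], [0.264, 0.964, 0.006], [-0.001, 0.006, -1.0]]
force: [1.0, -0.2, -0.7]
opening: 0.275
grasp_force: 0.0
```

```bash
python3 - <<'E'
from h import *
c=cap('scene')
o=finder.outline_of('scene','blue_marker')
if o:
    v,u=np.nonzero(o[0]['pixels']);P=np.array([at(c,a,b,.011)[:2] for a,b in zip(u,v)]);print(len(u),cv2.minAreaRect((P*1000).astype(np.float32)))
go(.632,.224,.11,75);go(.632,.224,.022,75)
E
```

```text
201 ((444.6966857910156, 206.09515380859375), (133.23130798339844, 18.400436401367188), 4.194299221038818)
13.5 [0.6038 0.22   0.126 ] yaw 74.8 -> [-0.026, 0.0111, 0.0163] [0.6, 0.5, -0.2]
13.5 [0.6038 0.22   0.126 ] yaw 74.8 -> [-0.0252, 0.0102, 0.1043] [0.6, 0.5, -0.2]
```

The marker lies in the orange trough, with its centre at (0.445, 0.206). Red vial next.

In the tool's units: 0.045 m / 0.5 = 0.09, -0.031 m / 0.5 = -0.062.

>>> {"op": "play_rows", "data": {
  "motion": [
    [[-0.02,0.008,0,0,0,0],[-0.044,0.016,0.02,0,0,0],[-0.062,0.024,0.05,0,0,0],[-0.062,0.024,0.08,0,0,0],[-0.062,0.024,0.09,0,0,0],[-0.062,0.024,0.09,0,0,0]]
  ],
  "fingers": 0.06
}}

```text
time_s: 14.0
position: [0.6262, 0.2232, 0.0775]
tcp_rot: [[-0.966, 0.26, -0.005], [0.26, 0.966, 0.004], [0.006, 0.003, -1.0]]
force: [0.2, -1.2, -0.4]
opening: 0.634
grasp_force: 0.0
```

```bash
python3 - <<'E'
from h import *
go(.632,.224,.022,75)
E
```

```text
14.0 [0.6262 0.2232 0.0775] yaw 74.9 -> [-0.0057, 0.0022, 0.0554] [0.2, -0.4, -0.1]
```

In the tool's units: 0.056 m / 0.5 = 0.112, 0.022 m / 0.5 = 0.044.

>>> {"op": "play_rows", "data": {
  "motion": [
    [[-0.004,0.002,0.02,0,0,0],[-0.008,0.004,0.044,0,0,0],[-0.008,0.004,0.068,0,0,0],[-0.008,0.004,0.088,0,0,0],[-0.008,0.004,0.104,0,0,0],[-0.008,0.004,0.112,0,0,0],[-0.008,0.004,0.112,0,0,0]]
  ]
}}

```text
time_s: 14.58
position: [0.6313, 0.2171, 0.0237]
tcp_rot: [[-0.966, 0.258, -0.006], [0.258, 0.966, -0.005], [0.005, -0.006, -1.0]]
force: [-5.7, -23.5, 13.3]
opening: 0.685
grasp_force: 0.0
```

>>> {"op": "play_rows", "data": {
  "motion": [
    [[0,0,0,0,0,0],[0,0,0,0,0,0],[0,0,0,0,0,0],[0,0,0,0,0,0],[0,0,0,0,0,0],[0,0,0,0,0,0],[0,0,0,0,0,0]]
  ],
  "fingers": 0.02
}}

```text
time_s: 15.17
position: [0.6314, 0.2171, 0.0238]
tcp_rot: [[-0.966, 0.258, -0.006], [0.258, 0.966, -0.005], [0.005, -0.006, -1.0]]
force: [-5.9, -22.6, 13.6]
opening: 0.311
grasp_force: 28.7
```

The vial is gripped, but something on the +y side is pushing on the tool with 23 N. Lifting straight away.

In the tool's units: -0.12 m / 0.5 = -0.24, -0.11 m / 0.5 = -0.22.

>>> {"op": "play_rows", "data": {
  "motion": [
    [[0,-0.002,-0.016,0,0,0],[0,-0.004,-0.04,0,0,0],[0,-0.004,-0.08,0,0,0],[0,-0.004,-0.13,0,0,0],[0,-0.004,-0.18,0,0,0],[0,-0.004,-0.22,0,0,0],[0,-0.004,-0.24,0,0,0]]
  ]
}}

```text
time_s: 15.75
position: [0.6342, 0.223, 0.146]
tcp_rot: [[-0.966, 0.26, 0.005], [0.26, 0.966, 0.007], [-0.003, 0.008, -1.0]]
force: [0.7, 0.7, -0.2]
opening: 0.3
grasp_force: 29.3
```

```bash
python3 - <<'E'
from h import *
c=cap('scene');big(c,'r1.png',(130,50,370,230))
go(.5131,.1414,.14,93.9)
E
```

```text
15.8 [0.6348 0.2231 0.1471] yaw 74.9 -> [0.0963, -0.1106, 0.0057] [0.4, 0.3, -19.0]
```

View pics/r1.png

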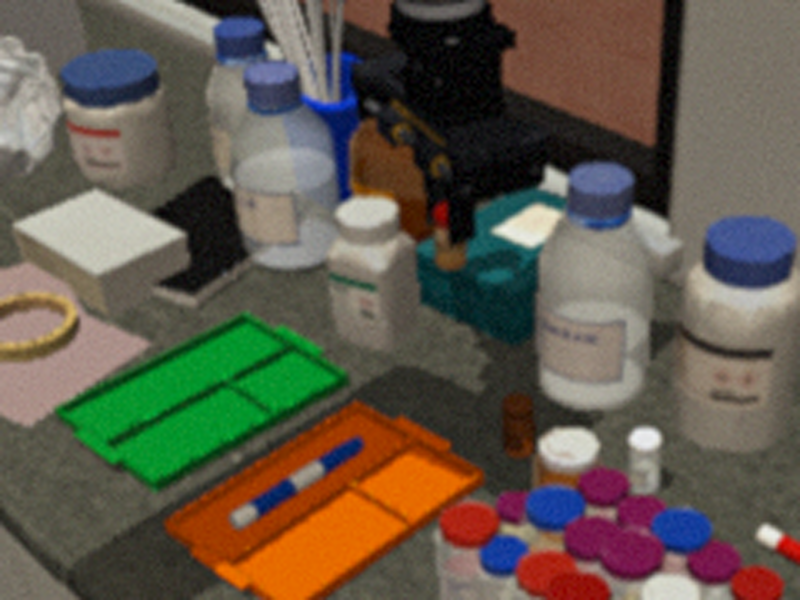

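The red vial is held upright at (450,235), nothing was knocked over, and the marker lies in the orange trough.

In the tool's units: -0.11 m / 0.5 = -0.22, -0.104 m / 0.5 = -0.208, -19 degrees / 120 = -0.1583.

>>> {"op": "play_rows", "data": {
  "motion": [
    [[0.024,-0.026,0,0,0,-0.025],[0.064,-0.072,0,0,0,-0.0583],[0.108,-0.124,0,0,0,-0.1],[0.152,-0.176,0,0,0,-0.1333],[0.18,-0.208,0,0,0,-0.1583],[0.192,-0.22,0,0,0,-0.1583],[0.192,-0.22,0.02,0,0,-0.1583],[0.192,-0.22,0.05,0,0,-0.1583]]
  ]
}}

```text
time_s: 16.47
position: [0.5136, 0.1415, 0.1179]
tcp_rot: [[-0.998, -0.066, 0.005], [-0.066, 0.998, 0.006], [-0.005, 0.006, -1.0]]
force: [0.5, -0.5, -0.1]
opening: 0.296
grasp_force: 29.3
```

```bash
python3 - <<'E'
from h import *
go(.5131,.1414,.0275,93.9)
E
```

```text
16.47 [0.5136 0.1415 0.1179] yaw 93.8 -> [0.001, -0.0006, 0.0904] [0.3, 0.3, -0.1]
```

In the tool's units: 0.087 m / 0.5 = 0.174, 0.08 m / 0.5 = 0.16, 0.3 degrees / 120 = 0.0025.

>>> {"op": "play_rows", "data": {
  "motion": [
    [[0,0,0.03,0.0025,0.0025,0],[0,0,0.07,0.0025,0.0025,0],[0,0,0.11,0.0025,0.0025,0],[0,0,0.14,0.0025,0.0025,0],[0,0,0.16,0.0025,0.0025,0],[0,0,0.17,0.0025,0.0025,0],[0,0,0.174,0.0025,0.0025,0]]
  ]
}}

```text
time_s: 17.05
position: [0.5116, 0.1419, 0.0292]
tcp_rot: [[-0.998, -0.068, -0.006], [-0.068, 0.998, -0.0], [0.006, 0.0, -1.0]]
force: [0.7, -0.4, 0.5]
opening: 0.297
grasp_force: 29.3
```

In the tool's units: 0.002 m / 0.5 = 0.004, 0.001 m / 0.5 = 0.002.

>>> {"op": "play_rows", "data": {
  "motion": [
    [[0,0,0.002,0,0,0],[0,0,0.004,0,0,0],[0,0,0.004,0,0,0]]
  ]
}}

```text
time_s: 17.3
position: [0.5119, 0.1416, 0.0291]
tcp_rot: [[-0.998, -0.068, -0.004], [-0.068, 0.998, -0.0], [0.004, 0.0, -1.0]]
force: [-0.7, -0.3, -1.2]
opening: 0.297
grasp_force: 29.3
```

In the tool's units: 0.002 m / 0.5 = 0.004, 0.0015 m / 0.5 = 0.003.

>>> {"op": "play_rows", "data": {
  "motion": [
    [[0,0,0.001,0,0,0],[0,0,0.002,0,0,0],[0,0,0.003,0,0,0],[0,0,0.004,0,0,0]]
  ]
}}

```text
time_s: 17.63
position: [0.5117, 0.1416, 0.0273]
tcp_rot: [[-0.998, -0.068, -0.004], [-0.068, 0.998, -0.0], [0.004, 0.0, -1.0]]
force: [-0.4, -0.9, 7.7]
opening: 0.296
grasp_force: 29.4
```

>>> {"op": "play_rows", "data": {
  "motion": [
    [[0,0,0,0,0,0],[0,0,0,0,0,0],[0,0,0,0,0,0],[0,0,0,0,0,0]]
  ],
  "fingers": 0.045
}}

```text
time_s: 17.97
position: [0.511, 0.1415, 0.0265]
tcp_rot: [[-0.998, -0.068, -0.005], [-0.068, 0.998, -0.0], [0.005, -0.0, -1.0]]
force: [0.3, -0.1, -0.3]
opening: 0.484
grasp_force: 0.0
```

>>> {"op": "play_rows", "data": {
  "motion": [
    [[0,0,-0.016,0,0,0],[0,0,-0.04,0,0,0],[0,0,-0.07,0,0,0],[0,0,-0.11,0,0,0],[0,0,-0.16,0,0,0],[0,0,-0.22,0,0,0],[0,0,-0.28,0,0,0],[0,0,-0.32,0,0,0]]
  ]
}}

```text
time_s: 18.63
position: [0.5128, 0.1417, 0.1898]
tcp_rot: [[-0.998, -0.068, -0.002], [-0.068, 0.998, -0.0], [0.002, -0.0, -1.0]]
force: [0.4, -0.4, 0.1]
opening: 0.517
grasp_force: 0.0
```

```bash
python3 - <<'E'
from h import *
for n in('scene','top'):
    c=cap(n)
    print(n,[(np.round(d['at'],3).tolist(),round(d['confidence'],2)) for d in finder.recognise(n,'red_vial')],[(np.round(d['at'],3).tolist(),round(d['confidence'],2)) for d in finder.recognise(n,'blue_bottle')])
go(.39,-.184,.2,90)
E
```

```text
scene [([0.506, 0.134, 0.034], 0.77)] [([0.375, -0.197, 0.076], 0.86), ([0.639, 0.006, 0.034], 0.61)]
top [] [([0.394, -0.171, 0.106], 0.73)]
18.93 [0.5108 0.1415 0.1856] yaw 93.9 -> [0.1428, -0.3165, -0.0133] [-0.0, -0.4, 3.9]
```

The red vial stands in the small cell; the scene camera puts its mid-height at z 0.034. Bottle next.

In the tool's units: -0.273 m / 0.5 = -0.546, -0.242 m / 0.5 = -0.484.

>>> {"op": "play_rows", "data": {
  "motion": [
    [[0.024,-0.052,0,0,0,0],[0.056,-0.124,0,0,0,0],[0.088,-0.196,0,0,0,0],[0.12,-0.268,0,0,0,0],[0.152,-0.34,0,0,0,0],[0.184,-0.412,0,0,0,0],[0.216,-0.484,0,0,0,0],[0.244,-0.546,0,0,0,0]]
  ],
  "fingers": 0.087
}}

```text
time_s: 19.6
position: [0.407, -0.1406, 0.186]
tcp_rot: [[-0.998, -0.068, -0.008], [-0.068, 0.998, 0.001], [0.008, 0.002, -1.0]]
force: [1.0, -0.3, -0.3]
opening: 0.979
grasp_force: 0.0
```

In the tool's units: -0.042 m / 0.5 = -0.084, -0.039 m / 0.5 = -0.078.

>>> {"op": "play_rows", "data": {
  "motion": [
    [[0.022,-0.05,0,0,0,0],[0.036,-0.078,0,0,0,0],[0.038,-0.084,0.024,0,0,0],[0.038,-0.084,0.05,0,0,0],[0.038,-0.084,0.07,0,0,0],[0.038,-0.084,0.07,0,0,0]]
  ]
}}

```text
time_s: 20.1
position: [0.3905, -0.1811, 0.1497]
tcp_rot: [[-0.998, -0.067, -0.011], [-0.067, 0.998, 0.004], [0.011, 0.005, -1.0]]
force: [-0.6, 0.7, -0.5]
opening: 0.997
grasp_force: 0.0
```

```bash
python3 - <<'E'
from h import *
go(.392,-.182,.065,93.9)
E
```

```text
20.1 [ 0.3905 -0.1811  0.1497] yaw 93.8 -> [-0.0024, -0.0015, 0.0847] [0.3, -0.6, -0.1]
```

In the tool's units: 0.084 m / 0.5 = 0.168, 0.08 m / 0.5 = 0.16, -0.5 degrees / 120 = -0.0042.

>>> {"op": "play_rows", "data": {
  "motion": [
    [[-0.002,-0.002,0.02,0.0017,-0.0042,0],[-0.004,-0.002,0.05,0.0025,-0.0042,0],[-0.004,-0.002,0.084,0.0025,-0.0042,0],[-0.004,-0.002,0.116,0.0025,-0.0042,0],[-0.004,-0.002,0.144,0.0025,-0.0042,0],[-0.004,-0.002,0.16,0.0025,-0.0042,0],[-0.004,-0.002,0.168,0.0025,-0.0042,0],[-0.004,-0.002,0.168,0.0025,-0.0042,0]]
  ]
}}

```text
time_s: 20.77
position: [0.3938, -0.1828, 0.0676]
tcp_rot: [[-0.998, -0.068, 0.002], [-0.068, 0.998, -0.004], [-0.002, -0.004, -1.0]]
force: [0.7, -0.6, 0.1]
opening: 1.002
grasp_force: 0.0
```

>>> {"op": "play_rows", "data": {
  "motion": [
    [[0,0,0,0,0,0],[0,0,0,0,0,0],[0,0,0,0,0,0],[0,0,0,0,0,0],[0,0,0,0,0,0],[0,0,0,0,0,0]]
  ],
  "fingers": 0.05
}}

```text
time_s: 21.27
position: [0.394, -0.1827, 0.0687]
tcp_rot: [[-0.998, -0.068, 0.004], [-0.068, 0.998, -0.004], [-0.003, -0.004, -1.0]]
force: [-1.1, 2.4, 3.6]
opening: 0.638
grasp_force: 2.1
```

>>> {"op": "play_rows", "data": {
  "motion": [
    [[0,0,0,0,0,0],[0,0,0,0,0,0],[0,0,0,0,0,0]]
  ]
}}

```text
time_s: 21.52
position: [0.394, -0.1829, 0.0684]
tcp_rot: [[-0.998, -0.068, 0.003], [-0.068, 0.998, -0.004], [-0.003, -0.005, -1.0]]
force: [0.1, 2.1, 3.5]
opening: 0.617
grasp_force: 28.7
```

The opening reads 53.7 mm against a 59 mm body, so it is gripping the sloping shoulder. I'll open, go lower and grip again.

>>> {"op": "play_rows", "data": {
  "motion": [
    [[0,0,0,0,0,0],[0,0,0,0,0,0],[0,0,0,0,0,0],[0,0,0,0,0,0]]
  ],
  "fingers": 0.087
}}

```text
time_s: 21.85
position: [0.3946, -0.1836, 0.0682]
tcp_rot: [[-0.998, -0.068, 0.004], [-0.068, 0.998, -0.006], [-0.004, -0.006, -1.0]]
force: [0.4, -0.3, -0.1]
opening: 0.832
grasp_force: 0.0
```

In the tool's units: 0.017 m / 0.5 = 0.034, 0.006 m / 0.5 = 0.012.

>>> {"op": "play_rows", "data": {
  "motion": [
    [[0,0,0.006,0,0,0],[0,0,0.012,0,0,0],[0,0,0.018,0,0,0],[0,0,0.024,0,0,0],[0,0,0.03,0,0,0],[0,0,0.034,0,0,0],[0,0,0.034,0,0,0]]
  ]
}}

```text
time_s: 22.43
position: [0.3941, -0.1831, 0.0508]
tcp_rot: [[-0.998, -0.068, 0.003], [-0.068, 0.998, -0.004], [-0.003, -0.005, -1.0]]
force: [0.0, -0.0, 1.1]
opening: 1.0
grasp_force: 0.0
```

>>> {"op": "play_rows", "data": {
  "motion": [
    [[0,0,0,0,0,0],[0,0,0,0,0,0],[0,0,0,0,0,0],[0,0,0,0,0,0],[0,0,0,0,0,0],[0,0,0,0,0,0],[0,0,0,0,0,0]]
  ],
  "fingers": 0.05
}}

```text
time_s: 23.02
position: [0.3942, -0.1831, 0.0514]
tcp_rot: [[-0.998, -0.068, 0.004], [-0.068, 0.998, -0.005], [-0.003, -0.005, -1.0]]
force: [-1.2, 1.7, 1.4]
opening: 0.662
grasp_force: 30.0
```

In the tool's units: -0.105 m / 0.5 = -0.21, -0.1 m / 0.5 = -0.2.

>>> {"op": "play_rows", "data": {
  "motion": [
    [[0,0,-0.008,0,0,0],[0,0,-0.024,0,0,0],[0,0,-0.054,0,0,0],[0,0,-0.094,0,0,0],[0,0,-0.134,0,0,0],[0,0,-0.174,0,0,0],[0,0,-0.2,0,0,0],[0,0,-0.21,0,0,0]]
  ]
}}

```text
time_s: 23.68
position: [0.3947, -0.1834, 0.1587]
tcp_rot: [[-0.998, -0.068, 0.007], [-0.068, 0.998, -0.008], [-0.007, -0.008, -1.0]]
force: [-0.0, -0.0, -1.2]
opening: 0.664
grasp_force: 30.0
```

In the tool's units: 0.19 m / 0.5 = 0.38, 0.16 m / 0.5 = 0.32.

>>> {"op": "play_rows", "data": {
  "motion": [
    [[-0.002,0.02,0,0,0,0],[-0.006,0.05,0,0,0,0],[-0.012,0.1,0,0,0,0],[-0.018,0.15,0,0,0,0],[-0.024,0.2,0,0,0,0],[-0.032,0.26,0,0,0,0],[-0.04,0.32,0,0,0,0],[-0.048,0.38,0,0,0,0]]
  ]
}}

```text
time_s: 24.35
position: [0.4034, 0.0105, 0.1545]
tcp_rot: [[-0.998, -0.067, 0.001], [-0.067, 0.998, -0.004], [-0.001, -0.004, -1.0]]
force: [0.3, -0.2, -2.0]
opening: 0.665
grasp_force: 30.0
```

In the tool's units: 0.126 m / 0.5 = 0.252, -0.004 m / 0.5 = -0.008.

>>> {"op": "play_rows", "data": {
  "motion": [
    [[-0.008,0.06,0,0,0,0],[-0.014,0.12,0,0,0,0],[-0.02,0.17,0,0,0,0],[-0.026,0.21,0,0,0,0],[-0.03,0.24,0,0,0,0],[-0.031,0.252,0,0,0,0],[-0.031,0.252,0,0,0,0],[-0.031,0.252,0,0,0,0]]
  ]
}}

```text
time_s: 25.02
position: [0.4108, 0.1351, 0.1542]
tcp_rot: [[-0.998, -0.069, 0.002], [-0.069, 0.998, -0.005], [-0.002, -0.006, -1.0]]
force: [0.0, -0.1, -2.1]
opening: 0.663
grasp_force: 30.0
```

```bash
python3 - <<'E'
from h import *
go(.4118,.1345,.055,93.9)
E
```

```text
25.02 [0.4108 0.1351 0.1542] yaw 94.0 -> [-0.0008, -0.0002, 0.0992] [-0.3, 0.1, 0.1]
```

In the tool's units: 0.094 m / 0.5 = 0.188, 0.06 m / 0.5 = 0.12.

>>> {"op": "play_rows", "data": {
  "motion": [
    [[-0.002,0,0.02,0,0,0],[-0.002,0,0.05,0,0,0],[-0.002,0,0.084,0,0,0],[-0.002,0,0.12,0,0,0],[-0.002,0,0.15,0,0,0],[-0.002,0,0.172,0,0,0],[-0.002,0,0.184,0,0,0],[-0.002,0,0.188,0,0,0]]
  ]
}}

```text
time_s: 25.68
position: [0.4126, 0.1338, 0.0599]
tcp_rot: [[-0.998, -0.066, 0.002], [-0.066, 0.998, -0.005], [-0.001, -0.005, -1.0]]
force: [-0.6, 0.3, -1.3]
opening: 0.662
grasp_force: 30.0
```

In the tool's units: 0.005 m / 0.5 = 0.01, 0.002 m / 0.5 = 0.004.

>>> {"op": "play_rows", "data": {
  "motion": [
    [[0,0,0.002,0,0,0],[0,0,0.004,0,0,0],[0,0,0.006,0,0,0],[0,0,0.008,0,0,0],[0,0,0.01,0,0,0],[0,0,0.01,0,0,0]]
  ]
}}

```text
time_s: 26.18
position: [0.4133, 0.1348, 0.056]
tcp_rot: [[-0.998, -0.068, 0.004], [-0.068, 0.998, -0.005], [-0.004, -0.005, -1.0]]
force: [0.3, 0.1, -1.4]
opening: 0.664
grasp_force: 30.0
```

In the tool's units: 0.002 m / 0.5 = 0.004, 0.0014 m / 0.5 = 0.0028.

>>> {"op": "play_rows", "data": {
  "motion": [
    [[0,0,0.0014,0,0,0],[0,0,0.0028,0,0,0],[0,0,0.004,0,0,0],[0,0,0.004,0,0,0]]
  ]
}}

```text
time_s: 26.52
position: [0.4134, 0.1349, 0.0543]
tcp_rot: [[-0.998, -0.068, 0.005], [-0.068, 0.998, -0.005], [-0.004, -0.005, -1.0]]
force: [-0.3, 0.7, 5.2]
opening: 0.664
grasp_force: 30.0
```

```bash
python3 - <<'E'
from h import *
c=cap('scene');big(c,'b1.png',(170,120,330,240))
E
```

```text
(no output)
```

View pics/b1.png

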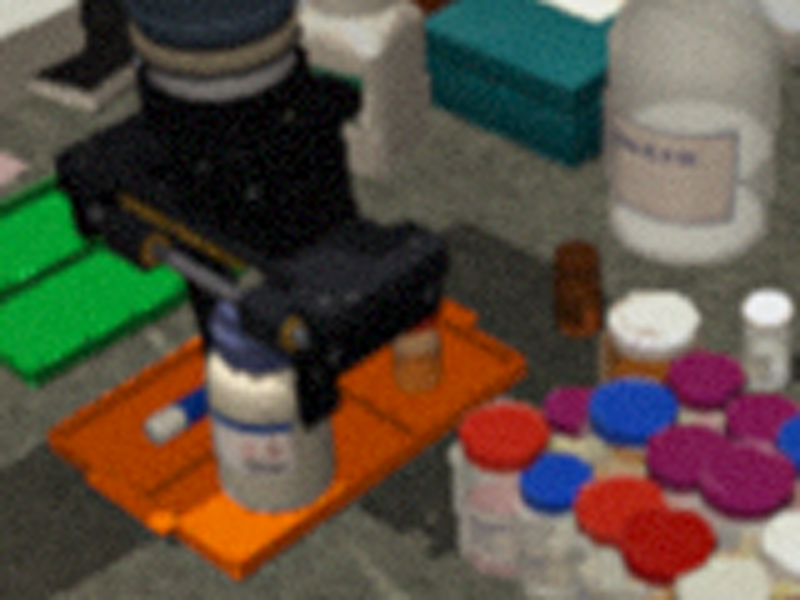

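The bottle stands in the large cell, touching its floor (contact at z 0.0543 as predicted). The red vial stands at (415,355) and the marker lies in the trough. Releasing, then over to the spatula.

In the tool's units: -0.0005 m / 0.5 = -0.001.

>>> {"op": "play_rows", "data": {
  "motion": [
    [[0,0,-0.001,0,0,0],[0,0,-0.001,0,0,0],[0,0,-0.001,0,0,0],[0,0,-0.001,0,0,0],[0,0,-0.001,0,0,0]]
  ],
  "fingers": 0.08
}}

```text
time_s: 26.98
position: [0.4132, 0.1347, 0.0542]
tcp_rot: [[-0.998, -0.068, 0.004], [-0.068, 0.998, -0.005], [-0.003, -0.005, -1.0]]
force: [-1.0, 1.3, 0.0]
opening: 0.898
grasp_force: 0.0
```

In the tool's units: -0.17 m / 0.5 = -0.34, -0.16 m / 0.5 = -0.32.

>>> {"op": "play_rows", "data": {
  "motion": [
    [[0,0,-0.02,0,0,0],[0,0,-0.05,0,0,0],[0,0,-0.1,0,0,0],[0,0,-0.16,0,0,0],[0,0,-0.22,0,0,0],[0,0,-0.28,0,0,0],[0,0,-0.32,0,0,0],[0,0,-0.34,0,0,0]]
  ]
}}

```text
time_s: 27.65
position: [0.4138, 0.1358, 0.2271]
tcp_rot: [[-0.998, -0.068, 0.009], [-0.068, 0.998, -0.005], [-0.009, -0.005, -1.0]]
force: [1.1, 0.1, 0.7]
opening: 0.92
grasp_force: 0.0
```

In the tool's units: -0.266 m / 0.5 = -0.532, -0.233 m / 0.5 = -0.466, 35 degrees / 120 = 0.2917.

>>> {"op": "play_rows", "data": {
  "motion": [
    [[-0.02,-0.066,0,0,0,0.0333],[-0.04,-0.132,0,0,0,0.075],[-0.06,-0.2,0,0,0,0.1125],[-0.082,-0.266,0,0,0,0.15],[-0.104,-0.334,0,0,0,0.1875],[-0.124,-0.4,0,0,0,0.225],[-0.144,-0.466,0,0,0,0.2583],[-0.164,-0.532,0,0,0,0.2917]]
  ],
  "fingers": 0.05
}}

```text
time_s: 28.32
position: [0.5124, -0.1258, 0.2257]
tcp_rot: [[-0.854, 0.52, 0.003], [0.52, 0.854, -0.005], [-0.005, -0.002, -1.0]]
force: [0.1, 0.2, 0.5]
opening: 0.586
grasp_force: 0.0
```

```bash
python3 - <<'E'
from h import *
for n in('top','scene'):
    c=cap(n)
    for k in('blue_bottle','spatula'): print(n,k,[(np.round(d['at'],3).tolist(),round(d['confidence'],2)) for d in finder.recognise(n,k)])
go(.6126,-.382,.2,25)
E
```

```text
top blue_bottle [([0.41, 0.13, 0.11], 0.56), ([0.462, 0.361, 0.002], 0.3)]
top spatula [([0.611, -0.416, 0.005], 0.51)]
scene blue_bottle [([0.397, 0.116, 0.073], 0.58)]
scene spatula [([0.608, -0.362, 0.005], 0.52)]
28.62 [ 0.5113 -0.123   0.2255] yaw 59.0 -> [-0.2202, -0.1696, 0.0267] [-0.1, 0.2, 34.0]
```

In the tool's units: -0.22 m / 0.5 = -0.44, -0.02 m / 0.5 = -0.04, 34 degrees / 120 = 0.2833.

>>> {"op": "play_rows", "data": {
  "motion": [
    [[-0.04,-0.03,0,0,0,0.0333],[-0.1,-0.076,0,0,0,0.075],[-0.164,-0.126,0,0,0,0.1167],[-0.228,-0.176,0,0,0,0.1583],[-0.292,-0.226,0,0,0,0.2],[-0.356,-0.274,0,0,0,0.2417],[-0.41,-0.316,0,0,0,0.275],[-0.44,-0.338,0,0,0,0.2833]]
  ]
}}

```text
time_s: 29.28
position: [0.6145, -0.3848, 0.2273]
tcp_rot: [[-0.419, 0.908, 0.004], [0.908, 0.419, -0.007], [-0.008, 0.001, -1.0]]
force: [0.0, 0.0, -0.2]
opening: 0.576
grasp_force: 0.0
```

In the tool's units: 0.05 m / 0.5 = 0.1, 0.048 m / 0.5 = 0.096.

>>> {"op": "play_rows", "data": {
  "motion": [
    [[0,0,0.02,0,0,0],[0,0,0.05,0,0,0],[0,0,0.08,0,0,0],[0,0,0.096,0,0,0],[0,0,0.1,0,0,0],[0,0,0.1,0,0,0]]
  ]
}}

```text
time_s: 29.78
position: [0.6133, -0.3806, 0.1767]
tcp_rot: [[-0.423, 0.906, 0.002], [0.906, 0.423, -0.003], [-0.004, 0.0, -1.0]]
force: [0.1, 1.0, -0.3]
opening: 0.573
grasp_force: 0.0
```

```bash
python3 - <<'E'
from h import *
go(.6126,-.382,.1,25)
E
```

```text
29.78 [ 0.6133 -0.3806  0.1767] yaw 25.0 -> [-0.0007, -0.0012, 0.0767] [0.0, 0.2, 0.0]
```

In the tool's units: 0.126 m / 0.5 = 0.252, 0.115 m / 0.5 = 0.23.

>>> {"op": "play_rows", "data": {
  "motion": [
    [[0,0,0.024,0,0,0],[0,0,0.06,0,0,0],[0,0,0.11,0,0,0],[0,0,0.16,0,0,0],[0,0,0.2,0,0,0],[0,0,0.23,0,0,0],[0,0,0.248,0,0,0],[0,0,0.252,0,0,0]]
  ]
}}

```text
time_s: 30.45
position: [0.6135, -0.3827, 0.0498]
tcp_rot: [[-0.421, 0.907, 0.002], [0.907, 0.421, -0.003], [-0.004, 0.0, -1.0]]
force: [-0.1, -0.0, -0.8]
opening: 0.577
grasp_force: 0.0
```

In the tool's units: 0.033 m / 0.5 = 0.066, 0.004 m / 0.5 = 0.008.

>>> {"op": "play_rows", "data": {
  "motion": [
    [[0,0,0.008,0,0,0],[0,0,0.018,0,0,0],[0,0,0.028,0,0,0],[0,0,0.038,0,0,0],[0,0,0.048,0,0,0],[0,0,0.058,0,0,0],[0,0,0.066,0,0,0],[0,0,0.066,0,0,0]]
  ]
}}

```text
time_s: 31.12
position: [0.6137, -0.383, 0.0174]
tcp_rot: [[-0.421, 0.907, 0.002], [0.907, 0.421, -0.004], [-0.004, 0.001, -1.0]]
force: [-1.0, -0.9, -0.8]
opening: 0.575
grasp_force: 0.0
```

In the tool's units: 0.011 m / 0.5 = 0.022, 0.008 m / 0.5 = 0.016.

>>> {"op": "play_rows", "data": {
  "motion": [
    [[0,0,0.004,0,0,0],[0,0,0.008,0,0,0],[0,0,0.012,0,0,0],[0,0,0.016,0,0,0],[0,0,0.02,0,0,0],[0,0,0.022,0,0,0],[0,0,0.022,0,0,0]]
  ]
}}

```text
time_s: 31.7
position: [0.6142, -0.3835, 0.0073]
tcp_rot: [[-0.421, 0.907, 0.003], [0.907, 0.421, -0.005], [-0.006, 0.001, -1.0]]
force: [0.6, -0.7, 0.3]
opening: 0.577
grasp_force: 0.0
```

In the tool's units: 0.003 m / 0.5 = 0.006, 0.001 m / 0.5 = 0.002.

>>> {"op": "play_rows", "data": {
  "motion": [
    [[0,0,0.002,0,0,0],[0,0,0.004,0,0,0],[0,0,0.006,0,0,0],[0,0,0.006,0,0,0]]
  ]
}}

```text
time_s: 32.03
position: [0.6143, -0.3836, 0.0045]
tcp_rot: [[-0.421, 0.907, 0.004], [0.907, 0.421, -0.005], [-0.006, 0.001, -1.0]]
force: [-0.8, -0.4, 0.7]
opening: 0.576
grasp_force: 0.0
```

In the tool's units: 0.002 m / 0.5 = 0.004, 0.0014 m / 0.5 = 0.0028.

>>> {"op": "play_rows", "data": {
  "motion": [
    [[0,0,0.0014,0,0,0],[0,0,0.0028,0,0,0],[0,0,0.004,0,0,0],[0,0,0.004,0,0,0]]
  ]
}}

```text
time_s: 32.37
position: [0.6143, -0.3836, 0.0025]
tcp_rot: [[-0.421, 0.907, 0.004], [0.907, 0.421, -0.005], [-0.006, 0.001, -1.0]]
force: [1.1, -0.4, -0.7]
opening: 0.571
grasp_force: 0.0
```

In the tool's units: 0.0015 m / 0.5 = 0.003, 0.001 m / 0.5 = 0.002.

>>> {"op": "play_rows", "data": {
  "motion": [
    [[0,0,0.001,0,0,0],[0,0,0.002,0,0,0],[0,0,0.003,0,0,0],[0,0,0.003,0,0,0]]
  ]
}}

```text
time_s: 32.7
position: [0.6144, -0.3836, 0.001]
tcp_rot: [[-0.421, 0.907, 0.004], [0.907, 0.421, -0.005], [-0.006, 0.001, -1.0]]
force: [1.3, -0.9, -0.2]
opening: 0.578
grasp_force: 0.0
```

In the tool's units: 0.0015 m / 0.5 = 0.003, 0.001 m / 0.5 = 0.002.

>>> {"op": "play_rows", "data": {
  "motion": [
    [[0,0,0.001,0,0,0],[0,0,0.002,0,0,0],[0,0,0.003,0,0,0],[0,0,0.003,0,0,0]]
  ]
}}

```text
time_s: 33.03
position: [0.6144, -0.3836, -0.0004]
tcp_rot: [[-0.421, 0.907, 0.004], [0.907, 0.421, -0.005], [-0.006, 0.001, -1.0]]
force: [0.3, 0.1, 0.0]
opening: 0.579
grasp_force: 0.0
```

In the tool's units: 0.001 m / 0.5 = 0.002, 0.0005 m / 0.5 = 0.001.

>>> {"op": "play_rows", "data": {
  "motion": [
    [[0,0,0.001,0,0,0],[0,0,0.002,0,0,0],[0,0,0.002,0,0,0]]
  ]
}}

```text
time_s: 33.28
position: [0.6144, -0.3836, -0.0015]
tcp_rot: [[-0.421, 0.907, 0.004], [0.907, 0.421, -0.005], [-0.006, 0.001, -1.0]]
force: [0.0, 0.2, -0.6]
opening: 0.574
grasp_force: 0.0
```

In the tool's units: 0.001 m / 0.5 = 0.002, 0.0005 m / 0.5 = 0.001.

>>> {"op": "play_rows", "data": {
  "motion": [
    [[0,0,0.001,0,0,0],[0,0,0.002,0,0,0],[0,0,0.002,0,0,0]]
  ]
}}

```text
time_s: 33.53
position: [0.6144, -0.3836, -0.0025]
tcp_rot: [[-0.421, 0.907, 0.004], [0.907, 0.421, -0.005], [-0.006, 0.001, -1.0]]
force: [-0.0, -0.0, -1.0]
opening: 0.577
grasp_force: 0.0
```

In the tool's units: 0.001 m / 0.5 = 0.002, 0.0005 m / 0.5 = 0.001.

>>> {"op": "play_rows", "data": {
  "motion": [
    [[0,0,0.001,0,0,0],[0,0,0.002,0,0,0],[0,0,0.002,0,0,0]]
  ]
}}

```text
time_s: 33.78
position: [0.6143, -0.3836, -0.0035]
tcp_rot: [[-0.421, 0.907, 0.004], [0.907, 0.421, -0.005], [-0.006, 0.001, -1.0]]
force: [0.6, 0.4, -0.7]
opening: 0.573
grasp_force: 0.0
```

In the tool's units: 0.001 m / 0.5 = 0.002, 0.0005 m / 0.5 = 0.001.

>>> {"op": "play_rows", "data": {
  "motion": [
    [[0,0,0.001,0,0,0],[0,0,0.002,0,0,0],[0,0,0.002,0,0,0]]
  ]
}}

```text
time_s: 34.03
position: [0.6144, -0.3836, -0.0045]
tcp_rot: [[-0.421, 0.907, 0.004], [0.907, 0.421, -0.005], [-0.006, 0.001, -1.0]]
force: [-0.2, 0.4, -0.1]
opening: 0.573
grasp_force: 0.0
```

In the tool's units: 0.001 m / 0.5 = 0.002, 0.0005 m / 0.5 = 0.001.

>>> {"op": "play_rows", "data": {
  "motion": [
    [[0,0,0.001,0,0,0],[0,0,0.002,0,0,0],[0,0,0.002,0,0,0]]
  ]
}}

```text
time_s: 34.28
position: [0.6144, -0.3837, -0.0054]
tcp_rot: [[-0.421, 0.907, 0.004], [0.907, 0.421, -0.005], [-0.006, 0.001, -1.0]]
force: [-0.5, -0.2, -0.6]
opening: 0.58
grasp_force: 0.0
```

In the tool's units: 0.001 m / 0.5 = 0.002, 0.0005 m / 0.5 = 0.001.

>>> {"op": "play_rows", "data": {
  "motion": [
    [[0,0,0.001,0,0,0],[0,0,0.002,0,0,0],[0,0,0.002,0,0,0]]
  ]
}}

```text
time_s: 34.53
position: [0.6145, -0.3837, -0.0059]
tcp_rot: [[-0.421, 0.907, 0.004], [0.907, 0.421, -0.005], [-0.006, 0.001, -1.0]]
force: [-1.6, 0.7, 3.2]
opening: 0.571
grasp_force: 1.5
```

In the tool's units: 0.001 m / 0.5 = 0.002, 0.0005 m / 0.5 = 0.001.

>>> {"op": "play_rows", "data": {
  "motion": [
    [[0,0,0.001,0,0,0],[0,0,0.002,0,0,0],[0,0,0.002,0,0,0]]
  ]
}}

```text
time_s: 34.78
position: [0.6145, -0.3837, -0.0059]
tcp_rot: [[-0.421, 0.907, 0.004], [0.907, 0.421, -0.005], [-0.006, 0.001, -1.0]]
force: [-1.9, 1.9, 7.6]
opening: 0.573
grasp_force: 3.7
```

Contact with the counter comes at reading −0.0059, so the tips sit 6 mm above the TCP reading. I'll back off about 1.8 mm of command and close.

In the tool's units: -0.0018 m / 0.5 = -0.0036, -0.001 m / 0.5 = -0.002.

>>> {"op": "play_rows", "data": {
  "motion": [
    [[0,0,-0.002,0,0,0],[0,0,-0.0036,0,0,0],[0,0,-0.0036,0,0,0]]
  ]
}}

```text
time_s: 35.03
position: [0.6145, -0.3837, -0.0057]
tcp_rot: [[-0.421, 0.907, 0.004], [0.907, 0.421, -0.005], [-0.006, 0.002, -1.0]]
force: [0.6, 0.0, -0.9]
opening: 0.577
grasp_force: 0.0
```

>>> {"op": "play_rows", "data": {
  "motion": [
    [[0,0,0,0,0,0],[0,0,0,0,0,0],[0,0,0,0,0,0],[0,0,0,0,0,0],[0,0,0,0,0,0],[0,0,0,0,0,0],[0,0,0,0,0,0],[0,0,0,0,0,0]]
  ],
  "fingers": 0.0
}}

```text
time_s: 35.7
position: [0.6144, -0.3836, -0.0056]
tcp_rot: [[-0.421, 0.907, 0.004], [0.907, 0.421, -0.005], [-0.006, 0.001, -1.0]]
force: [0.3, 0.3, -0.3]
opening: 0.149
grasp_force: 30.0
```

```bash
python3 - <<'E'
from h import *
for n in('top','scene'):
    c=cap(n)
    for o in finder.outline_of(n,'spatula')[:2]:
        v,u=np.nonzero(o['pixels']);P=np.array([at(c,a,b,.004)[:2] for a,b in zip(u,v)]);print(n,o['confidence'],len(u),cv2.minAreaRect((P*1000).astype(np.float32)),P[P[:,1].argmin()],P[P[:,1].argmax()])
c=cap('scene');big(c,'s1.png',(360,160,520,280))
s=bot.read_state();print(s['opening'],s['grasp_force'])
E
```

```text
top 0.39 332 ((445.7650146484375, 206.3818817138672), (134.4544219970703, 21.102821350097656), 3.966224431991577) [0.39833882 0.19394587] [0.50140173 0.21838846]
scene 0.57 6 ((575.916748046875, -298.16552734375), (3.0361788272857666, 7.819596767425537), 89.53288269042969) [ 0.5798141  -0.29971545] [ 0.57676278 -0.2966543 ]
0.1469699749441912 29.965025279670954
```

View pics/s1.png

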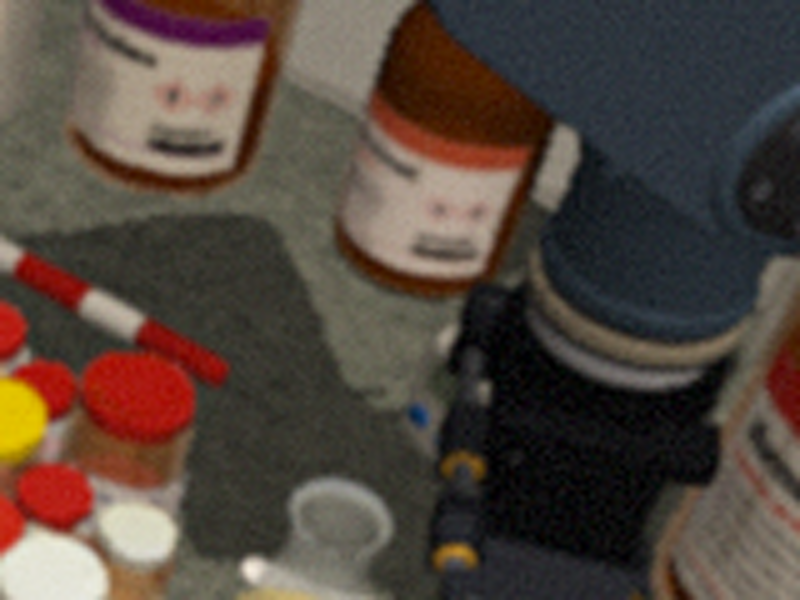

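The spatula turned into line with the pads: its near end shows at crop (255,570), about (0.577, −0.298). The flask and red marker are untouched. Lifting and carrying it to the green tray.

In the tool's units: -0.16 m / 0.5 = -0.32, -0.14 m / 0.5 = -0.28.

>>> {"op": "play_rows", "data": {
  "motion": [
    [[0,0,-0.008,0,0,0],[0,0,-0.024,0,0,0],[0,0,-0.05,0,0,0],[0,0,-0.1,0,0,0],[0,0,-0.16,0,0,0],[0,0,-0.22,0,0,0],[0,0,-0.28,0,0,0],[0,0,-0.32,0,0,0]]
  ]
}}

```text
time_s: 36.62
position: [0.6152, -0.3839, 0.1599]
tcp_rot: [[-0.421, 0.907, 0.009], [0.907, 0.421, -0.009], [-0.012, 0.004, -1.0]]
force: [-1.0, -0.4, 0.4]
opening: 0.148
grasp_force: 30.0
```

In the tool's units: 0.254 m / 0.5 = 0.508, 0.217 m / 0.5 = 0.434, -22 degrees / 120 = -0.1833.

>>> {"op": "play_rows", "data": {
  "motion": [
    [[0.02,0.006,-0.04,0,0,-0.0167],[0.07,0.022,-0.07,0,0,-0.0417],[0.14,0.044,-0.08,0,0,-0.0667],[0.21,0.066,-0.08,0,0,-0.0917],[0.284,0.09,-0.08,0,0,-0.1167],[0.36,0.114,-0.08,0,0,-0.1417],[0.434,0.138,-0.08,0,0,-0.1667],[0.508,0.162,-0.08,0,0,-0.1833]]
  ]
}}

```text
time_s: 37.28
position: [0.5799, -0.1166, 0.1948]
tcp_rot: [[-0.732, 0.682, 0.006], [0.682, 0.732, -0.006], [-0.009, -0.0, -1.0]]
force: [0.7, -0.6, 0.6]
opening: 0.149
grasp_force: 30.0
```

In the tool's units: 0.221 m / 0.5 = 0.442, 0.149 m / 0.5 = 0.298, -22 degrees / 120 = -0.1833.

>>> {"op": "play_rows", "data": {
  "motion": [
    [[0.06,0.04,0,0,0,-0.025],[0.12,0.08,0,0,0,-0.05],[0.18,0.122,0,0,0,-0.075],[0.24,0.162,0,0,0,-0.1],[0.3,0.202,0,0,0,-0.125],[0.356,0.24,0,0,0,-0.15],[0.404,0.272,0,0,0,-0.175],[0.442,0.298,0,0,0,-0.1833]]
  ]
}}

```text
time_s: 37.95
position: [0.5199, 0.1439, 0.1931]
tcp_rot: [[-0.934, 0.357, 0.006], [0.357, 0.934, -0.004], [-0.007, -0.002, -1.0]]
force: [1.4, 0.1, -0.9]
opening: 0.147
grasp_force: 30.0
```

```bash
python3 - <<'E'
from h import *
s=bot.read_state();print(s['opening'],s['grasp_force'])
go(.471,.398,.15,91.6)
E
```

```text
0.1469348427072439 29.96366534382105
37.95 [0.5199 0.1439 0.1931] yaw 69.1 -> [0.1366, 0.22, 0.0417] [-0.2, 0.4, -22.5]
```

In the tool's units: 0.22 m / 0.5 = 0.44, 0.21 m / 0.5 = 0.42, -22.5 degrees / 120 = -0.1875.

>>> {"op": "play_rows", "data": {
  "motion": [
    [[0.036,0.056,0,-0.0017,0.0033,-0.0333],[0.076,0.12,0,-0.0017,0.0033,-0.0667],[0.116,0.186,0.01,-0.0017,0.0033,-0.1],[0.156,0.252,0.024,-0.0017,0.0033,-0.1333],[0.196,0.316,0.04,-0.0017,0.0033,-0.1583],[0.234,0.376,0.06,-0.0017,0.0033,-0.175],[0.26,0.42,0.076,-0.0017,0.0033,-0.1875],[0.272,0.44,0.084,-0.0017,0.0033,-0.1875]]
  ]
}}

```text
time_s: 38.62
position: [0.472, 0.399, 0.1486]
tcp_rot: [[-1.0, -0.028, -0.001], [-0.028, 1.0, 0.001], [0.001, 0.001, -1.0]]
force: [0.6, 0.5, 0.4]
opening: 0.147
grasp_force: 30.0
```

In the tool's units: 0.07 m / 0.5 = 0.14, 0.06 m / 0.5 = 0.12.

>>> {"op": "play_rows", "data": {
  "motion": [
    [[0,0,0.02,0,0,0],[0,0,0.05,0,0,0],[0,0,0.09,0,0,0],[0,0,0.12,0,0,0],[0,0,0.14,0,0,0],[0,0,0.14,0,0,0]]
  ]
}}

```text
time_s: 39.12
position: [0.4721, 0.3932, 0.0762]
tcp_rot: [[-1.0, -0.022, -0.006], [-0.022, 1.0, -0.003], [0.006, -0.003, -1.0]]
force: [-0.2, 0.0, -0.4]
opening: 0.145
grasp_force: 30.0
```

```bash
python3 - <<'E'
from h import *
for n in('top','scene'):
    c=cap(n)
    for o in finder.outline_of(n,'spatula')[:1]:
        v,u=np.nonzero(o['pixels']);P=np.array([at(c,a,b,.088)[:2] for a,b in zip(u,v)]);print(n,o['confidence'],len(u),cv2.minAreaRect((P*1000).astype(np.float32)))
go(.471,.398,-.0026,91.6)
E
```

```text
top 0.56 257 ((645.6859130859375, -148.4093780517578), (18.929079055786133, 120.54496765136719), 0.7297466993331909)
39.32 [0.474  0.3954 0.0792] yaw 91.4 -> [0.0029, 0.0026, 0.0818] [0.0, -0.0, -0.2]
```

In the tool's units: 0.075 m / 0.5 = 0.15, 0.003 m / 0.5 = 0.006.

>>> {"op": "play_rows", "data": {
  "motion": [
    [[0.002,0.002,0.02,0,0,0],[0.004,0.004,0.05,0,0,0],[0.006,0.004,0.084,0,0,0],[0.006,0.004,0.112,0,0,0],[0.006,0.004,0.132,0,0,0],[0.006,0.004,0.144,0,0,0],[0.006,0.004,0.15,0,0,0],[0.006,0.004,0.15,0,0,0]]
  ]
}}

```text
time_s: 39.98
position: [0.4696, 0.3974, 0.0026]
tcp_rot: [[-1.0, -0.025, -0.003], [-0.025, 1.0, -0.001], [0.003, -0.001, -1.0]]
force: [-0.1, -0.0, 0.6]
opening: 0.146
grasp_force: 30.0
```

In the tool's units: 0.003 m / 0.5 = 0.006, 0.001 m / 0.5 = 0.002.

>>> {"op": "play_rows", "data": {
  "motion": [
    [[0,0,0.002,0,0,0],[0,0,0.004,0,0,0],[0,0,0.006,0,0,0],[0,0,0.006,0,0,0]]
  ]
}}

```text
time_s: 40.32
position: [0.4699, 0.3976, 0.0004]
tcp_rot: [[-1.0, -0.025, -0.002], [-0.025, 1.0, -0.0], [0.002, 0.0, -1.0]]
force: [0.4, -0.5, 0.5]
opening: 0.145
grasp_force: 30.0
```

In the tool's units: 0.002 m / 0.5 = 0.004, 0.0014 m / 0.5 = 0.0028.

>>> {"op": "play_rows", "data": {
  "motion": [
    [[0,0,0.0014,0,0,0],[0,0,0.0028,0,0,0],[0,0,0.004,0,0,0],[0,0,0.004,0,0,0]]
  ]
}}

```text
time_s: 40.65
position: [0.4696, 0.3974, -0.0021]
tcp_rot: [[-1.0, -0.024, -0.003], [-0.024, 1.0, -0.0], [0.003, -0.0, -1.0]]
force: [0.2, -0.0, -1.2]
opening: 0.147
grasp_force: 30.0
```

In the tool's units: 0.001 m / 0.5 = 0.002, 0.0005 m / 0.5 = 0.001.

>>> {"op": "play_rows", "data": {
  "motion": [
    [[0,0,0.001,0,0,0],[0,0,0.002,0,0,0],[0,0,0.002,0,0,0]]
  ]
}}

```text
time_s: 40.9
position: [0.4697, 0.3975, -0.0028]
tcp_rot: [[-1.0, -0.025, -0.002], [-0.025, 1.0, -0.0], [0.002, -0.0, -1.0]]
force: [-0.2, -1.0, 2.0]
opening: 0.148
grasp_force: 30.0
```

>>> {"op": "play_rows", "data": {
  "motion": [
    [[0,0,0,0,0,0],[0,0,0,0,0,0],[0,0,0,0,0,0],[0,0,0,0,0,0]]
  ],
  "fingers": 0.026
}}

```text
time_s: 41.23
position: [0.4698, 0.3974, -0.0029]
tcp_rot: [[-1.0, -0.025, -0.002], [-0.025, 1.0, -0.0], [0.002, -0.0, -1.0]]
force: [0.1, -0.3, 1.3]
opening: 0.285
grasp_force: 0.6
```

In the tool's units: -0.19 m / 0.5 = -0.38, -0.165 m / 0.5 = -0.33.

>>> {"op": "play_rows", "data": {
  "motion": [
    [[0,0,-0.01,0,0,0],[0,0,-0.03,0,0,0],[0,0,-0.07,0,0,0],[0,0,-0.13,0,0,0],[0,0,-0.2,0,0,0],[0,0,-0.27,0,0,0],[0,0,-0.33,0,0,0],[0,0,-0.38,0,0,0]]
  ]
}}

```text
time_s: 41.9
position: [0.4706, 0.3979, 0.1908]
tcp_rot: [[-1.0, -0.025, 0.001], [-0.025, 1.0, 0.002], [-0.001, 0.002, -1.0]]
force: [0.9, 0.2, -0.4]
opening: 0.3
grasp_force: 0.0
```

In the tool's units: -0.285 m / 0.5 = -0.57, -0.25 m / 0.5 = -0.5, -16.5 degrees / 120 = -0.1375.

>>> {"op": "play_rows", "data": {
  "motion": [
    [[-0.026,-0.07,0,0,0,-0.0167],[-0.052,-0.142,0,0,0,-0.0333],[-0.08,-0.214,0,0,0,-0.05],[-0.106,-0.286,0,0,0,-0.075],[-0.132,-0.356,0,0,0,-0.1],[-0.158,-0.428,0,0,0,-0.1167],[-0.184,-0.5,0,0,0,-0.1333],[-0.21,-0.57,0,0,0,-0.1375]]
  ],
  "fingers": 0.06
}}

```text
time_s: 42.57
position: [0.5824, 0.1133, 0.1879]
tcp_rot: [[-0.951, -0.309, -0.001], [-0.309, 0.951, -0.0], [0.001, 0.0, -1.0]]
force: [0.2, 1.1, -0.5]
opening: 0.682
grasp_force: 0.0
```

```bash
python3 - <<'E'
from h import *
for n in('top','scene'):
    c=cap(n)
    for o in finder.outline_of(n,'spatula')[:1]:
        v,u=np.nonzero(o['pixels']);P=np.array([at(c,a,b,.006)[:2] for a,b in zip(u,v)]);print(n,o['confidence'],len(u),cv2.minAreaRect((P*1000).astype(np.float32)))
go(.6415,.015,.12,108)
E
```

```text
top 0.56 266 ((455.1329040527344, 396.58404541015625), (168.43995666503906, 17.473407745361328), 0.7716907262802124)
42.77 [0.5822 0.1142 0.1875] yaw 107.7 -> [-0.0264, -0.1126, 0.0673] [0.0, -0.1, -0.3]
```

The spatula lies in the green trough, centred at (0.455, 0.397). Now the white vial.

In the tool's units: -0.112 m / 0.5 = -0.224, -0.105 m / 0.5 = -0.21.

>>> {"op": "play_rows", "data": {
  "motion": [
    [[-0.01,-0.044,0,0,0,0],[-0.024,-0.104,0.016,0,0,0],[-0.038,-0.164,0.04,0,0,0],[-0.05,-0.21,0.07,0,0,0],[-0.052,-0.224,0.11,0,0,0],[-0.052,-0.224,0.16,0,0,0],[-0.052,-0.224,0.19,0,0,0],[-0.052,-0.224,0.2,0,0,0]]
  ]
}}

```text
time_s: 43.43
position: [0.6383, 0.0186, 0.0841]
tcp_rot: [[-0.951, -0.309, -0.008], [-0.309, 0.951, 0.001], [0.008, 0.004, -1.0]]
force: [0.1, -0.5, -0.2]
opening: 0.691
grasp_force: 0.0
```

```bash
python3 - <<'E'
from h import *
c=cap('scene');print([(np.round(d['at'],3).tolist(),round(d['confidence'],2)) for d in finder.recognise('scene','white_vial')])
go(.6415,.015,.019,108)
E
```

```text
[([0.636, 0.004, 0.03], 0.74)]
43.53 [0.6397 0.0183 0.0859] yaw 108.0 -> [-0.001, -0.0038, 0.0669] [0.1, -0.3, 0.0]
```

In the tool's units: 0.065 m / 0.5 = 0.13, -0.004 m / 0.5 = -0.008, -0.3 degrees / 120 = -0.0025.

>>> {"op": "play_rows", "data": {
  "motion": [
    [[-0.002,-0.004,0.02,0,-0.0017,0],[-0.002,-0.008,0.044,0,-0.0025,0],[-0.002,-0.01,0.068,0,-0.0025,0],[-0.002,-0.01,0.09,0,-0.0025,0],[-0.002,-0.01,0.11,0,-0.0025,0],[-0.002,-0.01,0.124,0,-0.0025,0],[-0.002,-0.01,0.13,0,-0.0025,0]]
  ]
}}

```text
time_s: 44.12
position: [0.6423, 0.0122, 0.0199]
tcp_rot: [[-0.952, -0.307, -0.0], [-0.307, 0.952, 0.002], [-0.0, 0.002, -1.0]]
force: [0.7, -0.2, -0.2]
opening: 0.69
grasp_force: 0.0
```

>>> {"op": "play_rows", "data": {
  "motion": [
    [[0,0,0,0,0,0],[0,0,0,0,0,0],[0,0,0,0,0,0],[0,0,0,0,0,0],[0,0,0,0,0,0],[0,0,0,0,0,0],[0,0,0,0,0,0]]
  ],
  "fingers": 0.02
}}

```text
time_s: 44.7
position: [0.6436, 0.0121, 0.0222]
tcp_rot: [[-0.952, -0.307, 0.003], [-0.307, 0.952, 0.001], [-0.004, 0.0, -1.0]]
force: [-0.2, -0.1, 1.4]
opening: 0.293
grasp_force: 29.8
```

In the tool's units: -0.155 m / 0.5 = -0.31, -0.145 m / 0.5 = -0.29.

>>> {"op": "play_rows", "data": {
  "motion": [
    [[0,0,-0.01,0,0,0],[0,0,-0.03,0,0,0],[0,0,-0.07,0,0,0],[0,0,-0.12,0,0,0],[0,0,-0.18,0,0,0],[0,0,-0.24,0,0,0],[0,0,-0.29,0,0,0],[0,0,-0.31,0,0,0]]
  ]
}}

```text
time_s: 45.37
position: [0.6453, 0.0116, 0.1821]
tcp_rot: [[-0.951, -0.308, 0.011], [-0.308, 0.952, -0.0], [-0.01, -0.003, -1.0]]
force: [-0.1, 0.1, 0.2]
opening: 0.299
grasp_force: 29.8
```

In the tool's units: 0.24 m / 0.5 = 0.48, 0.01 m / 0.5 = 0.02, 14 degrees / 120 = 0.1167.

>>> {"op": "play_rows", "data": {
  "motion": [
    [[0.002,0.024,0,0,0,0.0042],[0.004,0.07,0,0,0,0.0167],[0.006,0.13,0,0,0,0.0333],[0.01,0.2,0,0,0,0.05],[0.014,0.27,0,0,0,0.0667],[0.018,0.34,0,0,0,0.0833],[0.02,0.41,0,0,0,0.1],[0.024,0.48,0,0,0,0.1167]]
  ]
}}

```text
time_s: 46.03
position: [0.5566, 0.2379, 0.1765]
tcp_rot: [[-0.998, -0.066, 0.002], [-0.066, 0.998, 0.001], [-0.002, 0.001, -1.0]]
force: [0.6, 0.4, 0.6]
opening: 0.292
grasp_force: 29.8
```

```bash
python3 - <<'E'
from h import *
go(.5247,.3273,.1,91.6)
E
```

```text
46.03 [0.5566 0.2379 0.1765] yaw 93.8 -> [0.026, 0.0913, 0.0765] [0.1, 0.1, 2.2]
```

In the tool's units: 0.091 m / 0.5 = 0.182, 0.026 m / 0.5 = 0.052, 2 degrees / 120 = 0.0167.

>>> {"op": "play_rows", "data": {
  "motion": [
    [[0.014,0.05,0,0,0,0.0083],[0.028,0.1,0,0,0,0.0167],[0.042,0.146,0.01,0,0,0.0167],[0.05,0.174,0.04,0,0,0.0167],[0.052,0.182,0.08,0,0,0.0167],[0.052,0.182,0.12,0,0,0.0167],[0.052,0.182,0.146,0,0,0.0167],[0.052,0.182,0.152,0,0,0.0167]]
  ]
}}

```text
time_s: 46.7
position: [0.5233, 0.3251, 0.0979]
tcp_rot: [[-0.999, -0.034, -0.003], [-0.034, 0.999, -0.001], [0.003, -0.001, -1.0]]
force: [-0.7, 0.6, -0.1]
opening: 0.298
grasp_force: 29.8
```

>>> {"op": "play_rows", "data": {
  "motion": [
    [[0,0,0.02,0,0,0],[0,0,0.05,0,0,0],[0,0,0.08,0,0,0],[0,0,0.106,0,0,0],[0,0,0.126,0,0,0],[0,0,0.136,0,0,0],[0,0,0.14,0,0,0],[0,0,0.14,0,0,0]]
  ]
}}

```text
time_s: 47.37
position: [0.526, 0.3257, 0.0306]
tcp_rot: [[-0.999, -0.033, 0.002], [-0.033, 0.999, 0.001], [-0.002, 0.001, -1.0]]
force: [-0.4, 0.0, -0.2]
opening: 0.292
grasp_force: 29.8
```

In the tool's units: 0.004 m / 0.5 = 0.008, 0.002 m / 0.5 = 0.004.

>>> {"op": "play_rows", "data": {
  "motion": [
    [[0,0,0.002,0,0,0],[0,0,0.004,0,0,0],[0,0,0.006,0,0,0],[0,0,0.008,0,0,0],[0,0,0.008,0,0,0]]
  ]
}}

```text
time_s: 47.78
position: [0.526, 0.3258, 0.027]
tcp_rot: [[-0.999, -0.033, 0.003], [-0.033, 0.999, 0.001], [-0.003, 0.001, -1.0]]
force: [-0.2, 1.0, -0.3]
opening: 0.297
grasp_force: 29.8
```

In the tool's units: 0.0015 m / 0.5 = 0.003, 0.001 m / 0.5 = 0.002.

>>> {"op": "play_rows", "data": {
  "motion": [
    [[0,0,0.001,0,0,0],[0,0,0.002,0,0,0],[0,0,0.003,0,0,0],[0,0,0.003,0,0,0]]
  ]
}}

```text
time_s: 48.12
position: [0.526, 0.3258, 0.0253]
tcp_rot: [[-0.999, -0.033, 0.003], [-0.033, 0.999, 0.001], [-0.003, 0.001, -1.0]]
force: [0.7, 0.3, 0.4]
opening: 0.293
grasp_force: 29.8
```

Essentially at the floor. I'll lower a touch more, then release, rise and check.

In the tool's units: 0.001 m / 0.5 = 0.002, 0.0005 m / 0.5 = 0.001.

>>> {"op": "play_rows", "data": {
  "motion": [
    [[0,0,0.001,0,0,0],[0,0,0.002,0,0,0],[0,0,0.002,0,0,0]]
  ]
}}

```text
time_s: 48.37
position: [0.5262, 0.3258, 0.0251]
tcp_rot: [[-0.999, -0.033, 0.003], [-0.033, 0.999, 0.001], [-0.003, 0.001, -1.0]]
force: [-0.8, -1.3, 4.9]
opening: 0.295
grasp_force: 29.8
```

>>> {"op": "play_rows", "data": {
  "motion": [
    [[0,0,0,0,0,0],[0,0,0,0,0,0],[0,0,0,0,0,0],[0,0,0,0,0,0],[0,0,0,0,0,0]]
  ],
  "fingers": 0.048
}}

```text
time_s: 48.78
position: [0.5258, 0.3257, 0.0241]
tcp_rot: [[-0.999, -0.033, 0.002], [-0.033, 0.999, 0.001], [-0.002, 0.001, -1.0]]
force: [-0.4, 0.3, -0.1]
opening: 0.529
grasp_force: 0.0
```

In the tool's units: -0.18 m / 0.5 = -0.36, -0.15 m / 0.5 = -0.3.

>>> {"op": "play_rows", "data": {
  "motion": [
    [[0,0,-0.01,0,0,0],[0,0,-0.03,0,0,0],[0,0,-0.06,0,0,0],[0,0,-0.1,0,0,0],[0,0,-0.16,0,0,0],[0,0,-0.23,0,0,0],[0,0,-0.3,0,0,0],[0,0,-0.36,0,0,0]]
  ]
}}

```text
time_s: 49.45
position: [0.5258, 0.3257, 0.2078]
tcp_rot: [[-0.999, -0.033, 0.005], [-0.033, 0.999, 0.002], [-0.005, 0.002, -1.0]]
force: [0.9, -0.0, -0.2]
opening: 0.55
grasp_force: 0.0
```

In the tool's units: 0.21 m / 0.5 = 0.42, 0.19 m / 0.5 = 0.38.

>>> {"op": "play_rows", "data": {
  "motion": [
    [[0.02,0.04,-0.02,0,0,0],[0.06,0.11,-0.04,0,0,0],[0.1,0.18,-0.06,0,0,0],[0.14,0.25,-0.06,0,0,0],[0.18,0.32,-0.06,0,0,0],[0.22,0.38,-0.06,0,0,0],[0.24,0.42,-0.06,0,0,0],[0.24,0.42,-0.06,0,0,0]]
  ]
}}

```text
time_s: 50.12
position: [0.395, 0.5356, 0.2354]
tcp_rot: [[-0.999, -0.039, 0.003], [-0.039, 0.999, 0.004], [-0.003, 0.004, -1.0]]
force: [0.6, -0.0, 0.7]
opening: 0.55
grasp_force: 0.0
```

```bash
python3 - <<'E'
from h import *
for n in('top','scene'):
    c=cap(n)
    for k in 'blue_marker spatula red_vial white_vial blue_bottle red_marker flask'.split():
        print(n,k,[(np.round(d['at'],3).tolist(),round(d['confidence'],2)) for d in finder.recognise(n,k)][:3])
big(c,'end.png',(130,60,450,300))
E
```

```text
top blue_marker [([0.448, 0.205, 0.02], 0.59)]
top spatula [([0.445, 0.393, 0.006], 0.54)]
top red_vial []
top white_vial [([0.522, 0.325, 0.053], 0.61), ([0.605, 0.12, 0.049], 0.47)]
top blue_bottle [([0.413, 0.133, 0.108], 0.57)]
top red_marker []
top flask [([0.52, -0.327, 0.047], 0.84)]
scene blue_marker [([0.406, 0.2, 0.016], 0.63)]
scene spatula [([0.444, 0.395, 0.005], 0.54)]
scene red_vial [([0.504, 0.135, 0.031], 0.57)]
scene white_vial [([0.602, 0.112, 0.03], 0.57), ([0.524, 0.316, 0.036], 0.53)]
scene blue_bottle [([0.397, 0.115, 0.073], 0.6)]
scene red_marker [([0.526, 0.315, 0.034], 0.6)]
scene flask [([0.509, -0.342, 0.051], 0.74)]
```

View pics/end.png

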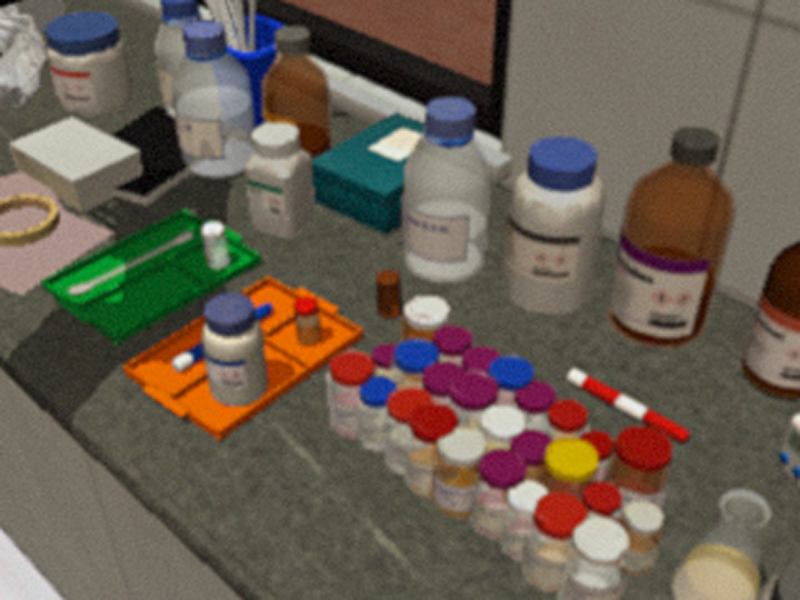

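The final picture shows both kits in place:
- **Orange tray:** the marker lies in the trough at (225,340), the red vial stands at (307,320), and the bottle stands at (235,350).
- **Green tray:** the spatula lies in the trough at (130,265) and the white vial stands at (215,245).
- **Left alone:** the brown vial (388,293), red marker (628,405), block and flask are where they were.

Handing in.

```bash
python3 -c "
from rig import bot
print(bot.hand_in())"
```

```text
the job is handed in; nothing more can be done
None
```

Both kits are packed as asked and handed in at about 50 s: all five items are in their places, and the red marker, flask, vial block and brown look-alike were left alone. Around the red vial's grasp, the gripper pressed on something beside it with about 23–28 N (limit 40 N), and nothing was seen to move.

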